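# Brake the tool trolley, shut its stiff drawer, free the brake

### The arm

A 6-joint arm with a two-finger parallel gripper is mounted at the origin on the work surface. World frame = base frame: x ahead of the robot, y to its left, z up, the work surface at z = 0. Lengths are in m, angles in rad, forces in N, time in s.
With the tool pointing down it reaches from about 0.375 to 0.9 m from the base axis. Payload 3.1 kg.
Tool frame: the origin (TCP) lies at the very end of the fingers, on their centre line; the grasp point (between the pads) lies 19 mm behind it; z points along the fingers, y is the direction in which the jaws open and shut (so a half turn about z gives the same grasp; the last joint's range is limited). The gripper opens to 87 mm and grips with 3 to 60 N. Pads are 19 mm wide; open, the fingers measure 117 mm over their backs; the gripper's body (75 mm by 190 mm) begins 51 mm behind the grasp point.
Start: joints at [1.075, 0.527, 1.433, -0, 1.181, -0.178], TCP at [0.195, 0.594, 0.186] pointing down, gripper open.
Joint ranges: [-3.08, 3.08], [-0.75, 2.2], [0.22, 2.44], [-1.43, 4.57], [0, 2.65], [-2.85, 2.85]. Speed limits (rad/s): [2.79, 2.79, 3.14, 3.14, 3.14, 3.14].

### API

Orientations are given as a unit quaternion [x, y, z, w].
In Python, from station import manip gives the robot as it stands.
- The arm moves only by the tool send_rows, never from a script. Its argument "commands" is one flat list of numbers, 5 for each row, row after row: the shift along the tool's x, y, z in mm, then the turn about the tool's z in rad, then the finger opening in mm, from 0 to 87. In form: [dx, dy, dz, roll, fingers, dx, dy, dz, roll, fingers, ...]. A call has 1 to 10 rows; each row shifts and turns the commanded pose from where the row before left it, along the tool's axes as they then stand; what a row does not reach is not made up. A row lasts 1/10 s, in which the tool goes at most 50 mm and 8.59 degrees, less where a joint would pass 70% of its speed; a pose out of reach is approached as far as the arm can. A call with a gripper value outside its range is refused whole. The fingers move at their own pace and stop on an object; "newtons" is the grip in N (left out, the last holds). Time passes only in rows, so rows that do not move let the fingers close. It gives the time, the measured TCP pose, the force and the opening at its end, in the units of the state.
- manip.observe(): the state, without advancing time (a new reading comes with each control period).
- manip.snapshot(name): name is "side" or "top"; returns the picture (400x640x3 uint8, red, green, blue); there is no depth.
- manip.calibration(name): a dict with "intrinsics" (3x3 intrinsics, pixels), "dist_coeffs" ([k1, k2, p1, p2, k3] as OpenCV has them; the pictures are not rectified), "camera_from_world" (4x4, takes a point from world to camera coordinates). Camera axes: x right, y up, looking along -z (the intrinsics and any distortion apply to the point x, -y, -z); pixel columns grow to the right and rows downward; lengths in m; the calibration is good to about 2 mm. A picture is of the moment at which its call begins. calibration takes no time and is no camera call.
- manip.finish_job(): hands the job in, once; it reports no verdict.
The state is a dict: "time_s": time; "qpos": joint angles; "qd": joint speeds; "joint_torque": joint torques, N m; "tool_pos": TCP position; "tcp_rot": TCP orientation; "ft_force": force on the tool from outside, world axes, zero at the start; "ft_torque": the same for the moment, N m; "gripper_width": finger opening in m.
Only numpy, scipy, OpenCV 4.12 (cv2) and the standard library are available. Lean on these libraries where they do the work, as an engineer would, in place of code of your own. Each camera call takes 0.05 s, during which the arm holds its last target.

### The job

Push the trolley's brake lever down until it is firmly on, so that the trolley cannot roll, then push its stiff open drawer fully home. Then flick the brake lever all the way back up so that the trolley is free to roll again, leaving it standing where it is. Feel your way with light hand force (about 16 N on the lever is enough; keep under 30 N on lever and drawer so that nothing is forced), and leave the other things on the bench alone.

Things in the scene. Friction and masses are not known exactly. Their poses are not given: they have to be found in the camera images.
- trolley: Grey steel tool trolley, 200 deep (x) x 360 wide (y), top at 138 mm, side rims to 150. Origin at bench height under the middle of its front face; x points into the trolley, away from the robot, y left, z up. It rolls only along its own x on a guide track; with the brake off about 2 N rolls it, less than the drawer's stiffness. Drawer at the front left (+y), brake lever front right (-y).
- lever (a joint): Brake lever angle, rad: 0 = fully up (released), grows as the pedal goes down; limit 0.90. Stiff hinge: it stays where left; about 8 N at the pedal moves it either way. Strip wear is unknown, so the brake bites somewhere between 0.53 and 0.85 rad, where the pedal goes hard within a few mm; pressed there with 14 to 22 N the brake is on and holds 12 N or more of push on the trolley.
- lever_pedal (a point): Centre of the black rubber pedal at the lever's end: a block 32 long x 24 wide (trolley y) x 16 mm thick, free all round; press it from above, or pinch it from above across its width. It moves on a circle of 90 mm radius about the hinge: 0.25 rad above level (117 mm over the bench) at lever 0, level at lever 0.25, lower after that.
- lever_hinge (a point): Hinge axis of the brake lever, parallel to the trolley's y, 95 mm above the bench, 14 mm in front of the trolley's face, 130 mm right of the trolley's middle.
- drawer (a joint): How far the drawer is pulled out, in m: 0 = fully home, at most 0.10, opening towards the robot (the trolley's -x). Friction about 7 N all the way, then a firm rubber stop (about 2 mm of give).
- drawer_front (a point): Centre of the outer face of the drawer's front, a flat upright aluminium plate 190 wide x 72 high x 12 mm thick, its middle 89 mm above the bench, 75 mm left of the trolley's middle; a finger lip 100 mm wide, 3 mm deep, runs along it 26 mm above the middle. When home the plate stands 12 mm proud of the trolley's face.
- shoe: Black rubber brake shoe, 24 x 30 x 10 mm, under the lever hinge in front of the trolley; origin at the centre of its underside. It goes straight down with the lever, 20 mm per rad, from 20 mm above the bench at lever 0.
- tape_roll: Bystander: roll of tape lying flat, 84 mm across, 25 high. Origin: centre of underside.
- screwdriver: Bystander: screwdriver lying on the bench.
- spray_can: Bystander: upright can, 54 mm across, 170 high. Origin: centre of underside.
- screw_jar: Bystander: jar, 70 mm across, 85 high. Origin: centre of underside.
- wrench: Bystander: wrench lying on the bench.
- paint_tin: Bystander: steel tin, 90 mm across, 95 high. Origin: centre of underside.
- mug: Bystander: white mug, 80 mm across, 90 high. Origin: centre of underside.

How it is judged:
On the way, in this order (a step that is already met when the one before it is completed fails the run):
1. the brake is on: the shoe bears on its strip with over 12 N (contact force between shoe and anything else above 12 N), for 0.3 s.
2. the drawer is pushed home (within 4 mm) with the brake on (value of joint drawer below 0.004 m and contact force between shoe and anything else above 8 N), for 0.2 s.
At the end, for the whole second after the job is handed in: The drawer is home (within 4 mm), the brake lever is up (within 0.15 rad of its top stop) with the shoe off its strip, and the trolley stands still within 40 mm of where it stood (value of joint lever below 0.15 rad and contact force between shoe and anything else below 1 N and value of joint drawer below 0.004 m and distance of trolley from where it was at the start of the episode below 0.04 m and linear speed of trolley below 0.01 m/s); the robot touches nothing.
It fails at once if the lever is forced: the shoe is jammed on its strip with over 100 N (some 30 N on the pedal) (contact force between shoe and anything else above 100 N).
It fails at once if the drawer is shoved with over 40 N (contact force between drawer and anything else above 40 N).
It fails at once if the trolley rolls or is dragged more than 40 mm (distance of trolley from where it was at the start of the episode above 0.04 m).
It fails at once if a bystander is shifted more than 30 mm (distance of any of tape_roll, screwdriver, spray_can, screw_jar, wrench, paint_tin, mug from where it was at the start of the episode above 0.03 m).
It also fails if it takes over 72 s, if anything falls off the work surface, if the arm or the gripper's body presses on something with over 40 N, if the wrist force passes 120 N, or if a joint passes its speed limit or range.

## Working session

There is one attempt and no reset: what is moved stays moved. The work goes in short steps, Python scripts to look and compute and a tool call to move; the robot and the scene stay as the last step left them, time stands still between calls to the robot, and variables do not carry over. Pictures are saved under pics/ and viewed, and the job is handed in when it is done.

Besides the shell and the picture viewer there is one more tool, called by a JSON object that holds its "name" and its "arguments". send_rows: Moves the arm, as the interface text tells. Its arguments: {"type":"object","properties":{"commands":{"type":"array","items":{"type":"number"}},"newtons":{"type":"number"}},"required":["commands"]}

```bash
ls; mkdir -p pics; python3 - <<'E'
from station import manip
import cv2, json
s=manip.observe(); print(s)
for n in("side","top"):
    im=manip.snapshot(n); cv2.imwrite(f"pics/{n}0.png",im[:,:,::-1]); c=manip.calibration(n); print(n,c)
E
```

```text
pics
{'time_s': 0.0, 'qpos': array([ 1.07446565e+00,  5.28450899e-01,  1.43393480e+00, -4.40951734e-05,
        1.18135566e+00, -1.78509462e-01]), 'qd': array([ 5.79822269e-04,  6.98286488e-04,  8.24760401e-05, -7.83780204e-04,
       -1.71123697e-03,  1.05943198e-03]), 'joint_torque': array([-2.95127656e-04, -4.40045857e+01, -1.76592028e+01,  6.33445638e-02,
        5.82713750e-02, -1.56056835e-04]), 'tool_pos': array([0.1949059 , 0.59297036, 0.18487075]), 'tcp_rot': array([ 1.58234258e-01,  9.87401015e-01, -1.02052164e-03, -3.36430495e-04]), 'ft_force': array([0.23028143, 0.25661076, 0.31467783]), 'ft_torque': array([-0.00215405, -0.02079203,  0.00346318]), 'gripper_width': 0.08723134747856241}
side {'intrinsics': array([[404.17288021,   0.        , 321.13794253],
       [  0.        , 404.17288021, 197.03360422],
       [  0.        ,   0.        ,   1.        ]]), 'dist_coeffs': array([-0.10320909,  0.        ,  0.        ,  0.        ,  0.        ]), 'camera_from_world': array([[-0.9290046 , -0.36976372, -0.01500827,  0.48788075],
       [ 0.27018142, -0.70540858,  0.65528676, -0.18919476],
       [-0.25288823,  0.60470946,  0.7552311 , -0.86673028],
       [ 0.        ,  0.        ,  0.        ,  1.        ]])}
top {'intrinsics': array([[474.64170213,   0.        , 320.03259305],
       [  0.        , 474.64170213, 195.05626948],
       [  0.        ,   0.        ,   1.        ]]), 'dist_coeffs': array([-0.13171573,  0.        ,  0.        ,  0.        ,  0.        ]), 'camera_from_world': array([[-0.00443367, -0.99996541, -0.00703663,  0.02297688],
       [ 0.98486724, -0.00558566,  0.17322043, -0.51885563],
       [-0.17325374, -0.00616214,  0.98485794, -1.33712825],
       [ 0.        ,  0.        ,  0.        ,  1.        ]])}
```

View pics/side0.png

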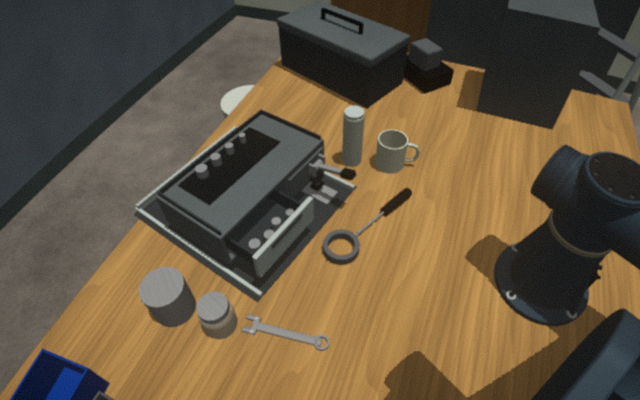

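View pics/top0.png

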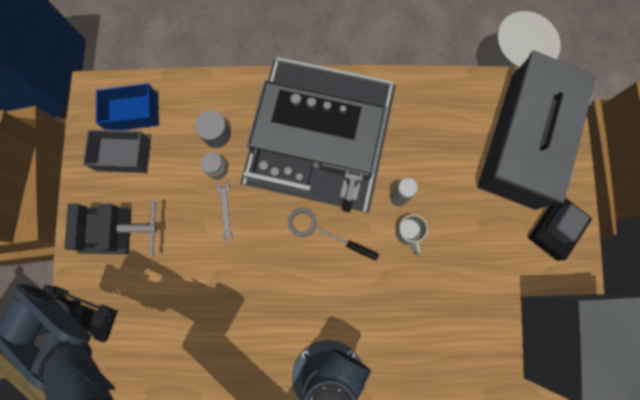

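The side view shows the trolley at about (245,190), with the drawer plate at (285,235) and the black pedal at (347,173). In the top view the trolley is around (320,130), the drawer plate around (275,185) and the pedal at (347,198). I'll crop in to measure.

```bash
cat > h.py <<'E'
import numpy as np, cv2
from station import manip
def ray(n,uv):
    c=manip.calibration(n);K=c["intrinsics"];T=c["camera_from_world"]
    p=cv2.undistortPoints(np.array([[uv]],float),K,c["dist_coeffs"])[0,0]
    d=T[:3,:3].T@np.array([p[0],-p[1],-1.]); o=-T[:3,:3].T@T[:3,3]
    return o,d/np.linalg.norm(d)
def onz(n,uv,z):
    o,d=ray(n,uv); return o+d*(z-o[2])/d[2]
def tri(us,ut):
    o1,d1=ray("side",us);o2,d2=ray("top",ut)
    A=np.stack([d1,-d2],1);t=np.linalg.lstsq(A,o2-o1,rcond=None)[0]
    a=o1+t[0]*d1;b=o2+t[1]*d2
    return (a+b)/2,np.linalg.norm(a-b)
def proj(n,P):
    c=manip.calibration(n);K=c["intrinsics"];T=c["camera_from_world"]
    q=T[:3,:3]@np.array(P)+T[:3,3]; q=q*[1,-1,-1]
    return cv2.projectPoints(q.reshape(1,1,3),np.zeros(3),np.zeros(3),K,c["dist_coeffs"])[0].ravel()
def crop(src,dst,x0,y0,x1,y1,f):
    im=cv2.imread(src)[y0:y1,x0:x1]; cv2.imwrite(dst,cv2.convertScaleAbs(cv2.resize(im,None,fx=f,fy=f,interpolation=cv2.INTER_CUBIC),alpha=1.5,beta=10))
E
python3 -c "
from h import *
crop('pics/side0.png','pics/sc0.png',220,120,380,240,5)
crop('pics/top0.png','pics/tc0.png',235,100,395,220,5)"
```

```text
(no output)
```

View pics/sc0.png

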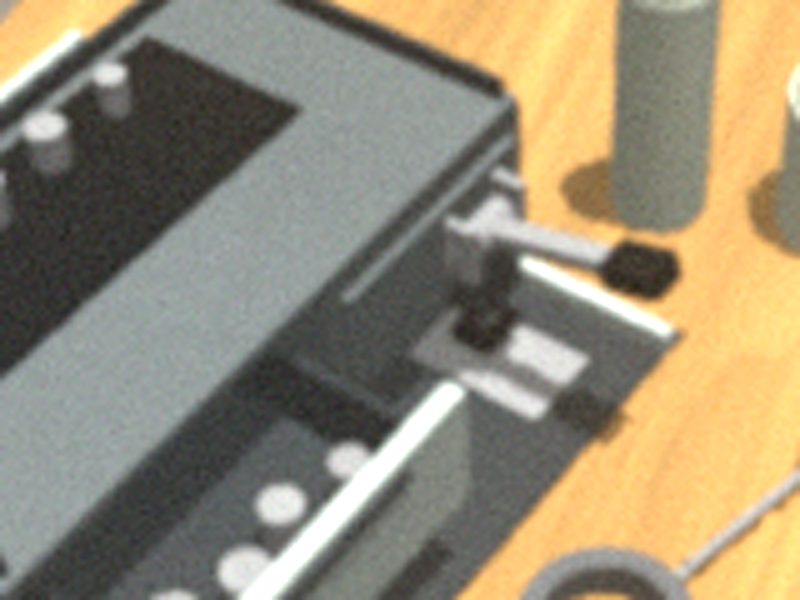

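View pics/tc0.png

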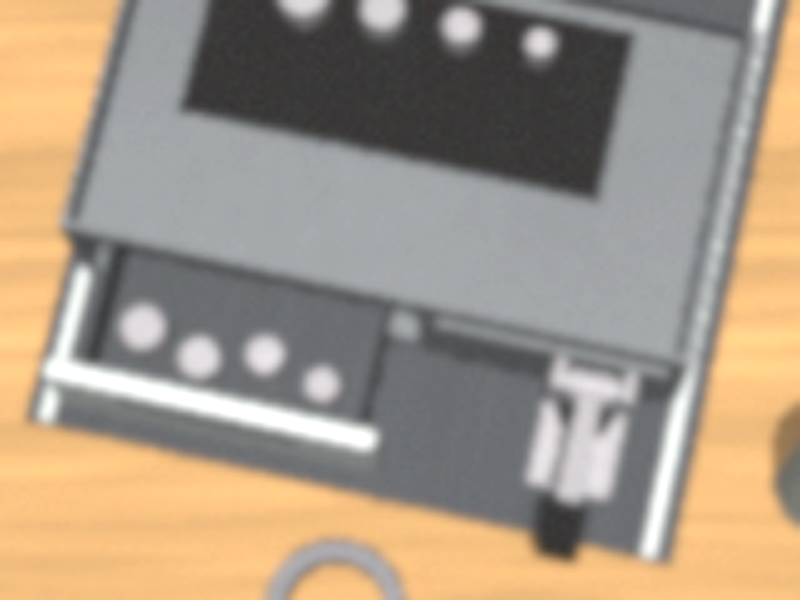

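```bash
python3 - <<'E'
from h import *
def cm(f,x0,y0,x1,y1,th):
    g=cv2.cvtColor(cv2.imread(f),cv2.COLOR_BGR2GRAY)[y0:y1,x0:x1]; m=(g<th).astype(np.uint8)
    n,l,s,c=cv2.connectedComponentsWithStats(m)
    i=1+np.argmax(s[1:,4]); print(f,s[i],c[i]+[x0,y0]); return c[i]+[x0,y0]
ps=cm('pics/side0.png',341,166,360,182,45)
pt=cm('pics/top0.png',338,195,356,214,50)
print("pedal",tri(ps,pt))
print("plate R",tri((311,197.5),(310,187.6)))
print(onz('top',(310,187.6),.125),onz('top',(244.4,173.6),.125))
a=onz('top',(248.6,146.4),.138);b=onz('top',(371,173.5),.138);print("top front",a,b,np.linalg.norm(a-b))
d=a-b;print("yaw",np.degrees(np.arctan2(d[1],d[0]))-90)
E
```

```text
pics/side0.png [  0   3  14  10 109] [347.34862385 173.66972477]
pics/top0.png [ 4  4 10 12 85] [346.10588235 204.87058824]
pedal (array([ 0.4786211 , -0.05159053,  0.11786806]), np.float64(0.00039711961629792803))
plate R (array([0.52737554, 0.04761116, 0.12075188]), np.float64(0.001249714484128798))
[0.52593575 0.04736283 0.125     ] [0.56666014 0.22967738 0.125     ]
top front [0.64112854 0.2177455  0.138     ] [ 0.56183    -0.12010078  0.138     ] 0.34702790786978543
yaw -13.209227819287051
```

```bash
python3 -c "
from h import *
crop('pics/side0.png','pics/sc1.png',230,180,330,300,5)"
```

```text
(no output)
```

View pics/sc1.png

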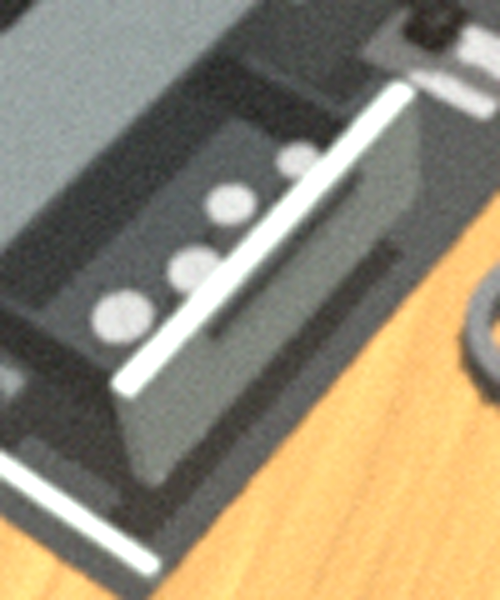

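```bash
python3 - <<'E'
from h import *
O=np.array([.606,.0527]);a=np.radians(-12.8);X=np.array([np.cos(a),np.sin(a)]);Y=np.array([-X[1],X[0]])
def t(p): d=p[:2]-O; return np.round([d@X,d@Y],3)
can=onz('top',(407.5,185.5),.17); mug=onz('top',(410,229),.09); h=onz('top',(418,249),.05);hs=tri((413,149),(418,249))
for n,p in dict(can=can,mug=mug,mh=h,cantri=tri((355,113),(407.5,185.5))[0],tape=onz('top',(302,222),.02),pedal=np.array([.4786,-.0516])).items(): print(n,p.round(3),t(p))
for yt in (75,):
  p=O+X*-.11+Y*yt/1000; print(p)
E
python3 -c "
from h import *
crop('pics/top0.png','pics/tc1.png',330,160,440,270,5)"
```

```text
can [ 0.522 -0.214  0.17 ] [-0.023 -0.278]
mug [ 0.413 -0.231  0.09 ] [-0.125 -0.319]
mh [ 0.36  -0.259  0.05 ] [-0.171 -0.359]
cantri [ 0.52  -0.215  0.164] [-0.025 -0.28 ]
tape [0.443 0.074 0.02 ] [-0.163 -0.015]
pedal [ 0.479 -0.052] [-0.101 -0.13 ]
[0.51534971 0.15020654]
```

View pics/tc1.png

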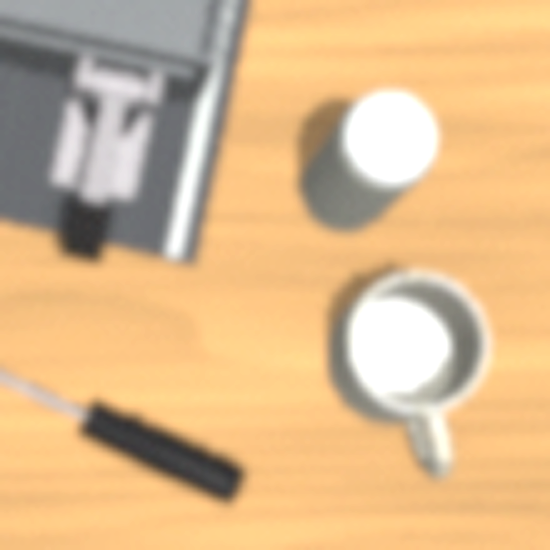

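```bash
cat >> h.py <<'E'
O=np.array([.606,.0527]);_a=np.radians(-12.8);X=np.array([np.cos(_a),np.sin(_a)]);Y=np.array([-X[1],X[0]])
def st():
    s=manip.observe(); from scipy.spatial.transform import Rotation as R
    M=R.from_quat(s["tcp_rot"]).as_matrix(); p=s["tool_pos"]; d=p[:2]-O
    f=s["ft_force"]
    print("t%.2f trolley-frame mm x %.1f y %.1f z %.1f | F X %.1f Y %.1f Z %.1f | w %.1f | yaw ytool %.2f"%(s["time_s"],d@X*1e3,d@Y*1e3,p[2]*1e3,f[:2]@X,f[:2]@Y,f[2],s["gripper_width"]*1e3,np.degrees(np.arctan2(M[1,1],M[0,1]))))
    return s,M
def go(x,y,z):
    s,M=st(); P=np.r_[O+X*x/1e3+Y*y/1e3,z/1e3]; print("tool delta mm",(M.T@(P-s["tool_pos"])*1e3).round(1))
E
python3 -c "
from h import *
go(-104,-133,185)"
```

```text
t0.10 trolley-frame mm x -520.6 y 435.9 z 185.0 | F X 0.2 Y 0.1 Z -0.3 | w 87.1 | yaw ytool 71.79
tool delta mm [-468.4 -527.1    0.8]
```

{"name": "send_rows", "arguments": {"commands": [0,0,0,-0.094,0,0,0,0,0,0,0,0,0,0,0], "newtons": 20}}

```text
time_s: 0.4
tool_pos: [0.1951, 0.5935, 0.1855]
tcp_rot: [0.113, 0.994, -0.0, -0.0]
ft_force: [-0.2, -0.4, 1.2]
gripper_width: 0.0706
```

```bash
python3 -c "
from h import *
go(-104,-133,185)"
```

```text
t0.40 trolley-frame mm x -520.5 y 436.3 z 185.5 | F X -0.1 Y -0.5 Z 1.2 | w 70.6 | yaw ytool 77.07
tool delta mm [-417.8 -568.3    0.8]
```

{"name": "send_rows", "arguments": {"commands": [-23.2,-31.6,0,0,0,-23.2,-31.6,0,0,0,-23.2,-31.6,0,0,0,-23.2,-31.6,0,0,0,-23.2,-31.6,0,0,0,-23.2,-31.6,0,0,0,-23.2,-31.6,0,0,0,-23.2,-31.6,0,0,0,-23.2,-31.6,0,0,0]}}

```text
time_s: 1.3
tool_pos: [0.3362, 0.2687, 0.186]
tcp_rot: [0.112, 0.994, 0.0, 0.0]
ft_force: [1.0, 0.1, -0.1]
gripper_width: 0.0024
```

```bash
python3 -c "
from h import *
go(-104,-133,185)"
```

```text
t1.30 trolley-frame mm x -310.9 y 150.9 z 186.0 | F X 1.0 Y 0.3 Z -0.1 | w 2.4 | yaw ytool 77.11
tool delta mm [-207.4 -283.5    1.1]
```

{"name": "send_rows", "arguments": {"commands": [-23,-31.5,0,0,0,-23,-31.5,0,0,0,-23,-31.5,0,0,0,-23,-31.5,0,0,0,-23,-31.5,0,0,0,-23,-31.5,0,0,0,-23,-31.5,0,0,0,-23,-31.5,0,0,0,-23,-31.5,0,0,0,0,0,0,0,0]}}

```text
time_s: 2.3
tool_pos: [0.4781, -0.0571, 0.1863]
tcp_rot: [0.115, 0.993, -0.001, 0.002]
ft_force: [0.1, -0.5, 0.2]
gripper_width: 0.0004
```

```bash
python3 - <<'E'
from h import *
go(-104,-133,145)
for n in("side","top"):
    im=manip.snapshot(n); cv2.imwrite(f"pics/{n}1.png",im[:,:,::-1])
crop('pics/side1.png','pics/sc2.png',240,80,400,200,5)
crop('pics/top1.png','pics/tc2.png',265,120,425,240,5)
E
```

```text
t2.30 trolley-frame mm x -100.4 y -135.4 z 186.3 | F X 0.2 Y -0.4 Z 0.2 | w 0.4 | yaw ytool 76.83
tool delta mm [ 3.8  2.4 41.3]
```

View pics/sc2.png

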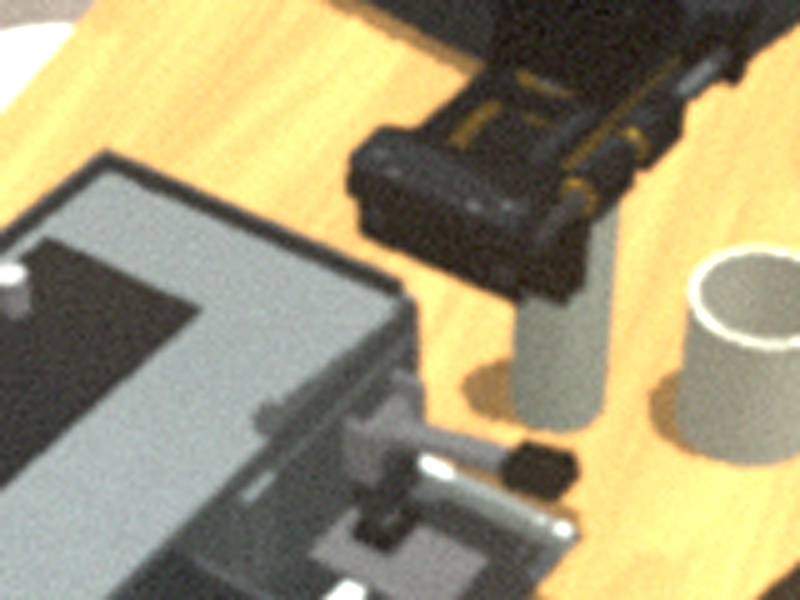

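View pics/tc2.png

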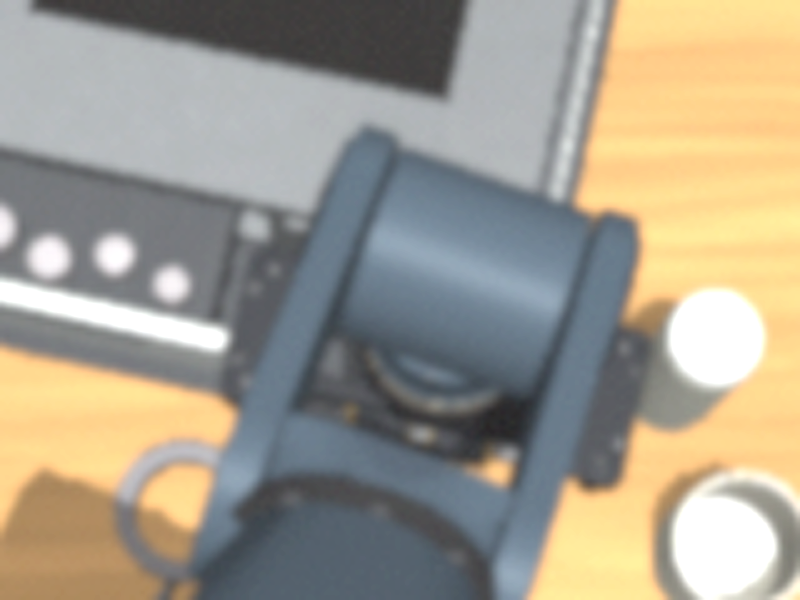

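```bash
python3 - <<'E'
from h import *
for z in(.26,.3,.33):
  for uv in((311,194),(385,216)):
    p=onz('top',uv,z);d=p[:2]-O;print(z,uv,(d@X*1e3).round(),(d@Y*1e3).round())
E
```

```text
0.26 (311, 194) -116.0 -38.0
0.26 (385, 216) -131.0 -226.0
0.3 (311, 194) -123.0 -41.0
0.3 (385, 216) -137.0 -222.0
0.33 (311, 194) -128.0 -43.0
0.33 (385, 216) -142.0 -219.0
```

{"name": "send_rows", "arguments": {"commands": [3.5,0,14,0,0,0,0,14,0,0,0,0,12,0,0,0,0,0,0,0,0,0,0,0,0]}}

```text
time_s: 2.9
tool_pos: [0.4707, -0.0505, 0.146]
tcp_rot: [0.111, 0.994, 0.0, -0.0]
ft_force: [1.2, 0.1, 0.8]
gripper_width: 0.0006
```

```bash
python3 - <<'E'
from h import *
go(-104,-133,130)
E
```

```text
t2.90 trolley-frame mm x -109.1 y -130.6 z 146.0 | F X 1.1 Y 0.4 Z 0.8 | w 0.6 | yaw ytool 77.23
tool delta mm [-5.1 -2.4 16. ]
```

{"name": "send_rows", "arguments": {"commands": [-4,-2.5,4,0,0,0,0,4,0,0,0,0,3,0,0,0,0,2,0,0,0,0,2,0,0,0,0,0,0,0]}}

```text
time_s: 3.5
tool_pos: [0.4743, -0.0548, 0.1306]
tcp_rot: [0.112, 0.994, 0.0, -0.0]
ft_force: [-0.5, -0.4, -0.3]
gripper_width: 0.0004
```

{"name": "send_rows", "arguments": {"commands": [0,0,2,0,0,0,0,2,0,0,0,0,0,0,0]}}

```text
time_s: 3.8
tool_pos: [0.4744, -0.0548, 0.1266]
tcp_rot: [0.112, 0.994, 0.0, -0.0]
ft_force: [0.5, 0.2, -0.4]
gripper_width: -0.0
```

```bash
python3 - <<'E'
from h import *
go(-104,-133,125)
E
```

```text
t3.80 trolley-frame mm x -104.5 y -134.0 z 126.6 | F X 0.5 Y 0.3 Z -0.4 | w -0.0 | yaw ytool 77.17
tool delta mm [-0.5  1.   1.6]
```

```bash
python3 - <<'E'
from h import *
im=manip.snapshot("side"); cv2.imwrite("pics/side3.png",im[:,:,::-1])
crop('pics/side3.png','pics/sc3.png',270,100,390,200,6)
print(proj("side",manip.observe()["tool_pos"]))
E
```

```text
[349.73922337 170.50717462]
```

View pics/sc3.png

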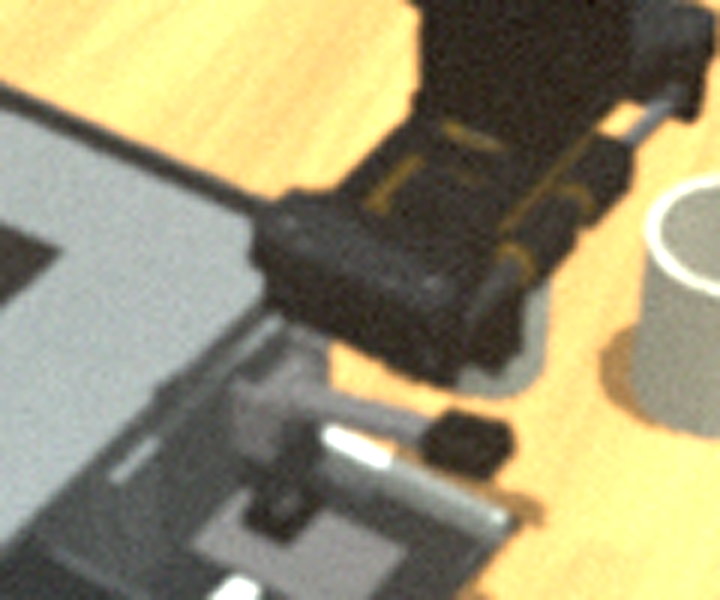

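The TCP projects to (350,170), right on the pedal at (348,174). The fingers are hidden behind the gripper body. I'll keep going down and feel for contact.

{"name": "send_rows", "arguments": {"commands": [0,0,2,0,0,0,0,2,0,0,0,0,0,0,0]}}

```text
time_s: 4.15
tool_pos: [0.4744, -0.0548, 0.1226]
tcp_rot: [0.112, 0.994, 0.0, -0.0]
ft_force: [-1.1, -0.0, 0.7]
gripper_width: 0.0001
```

{"name": "send_rows", "arguments": {"commands": [0,0,2,0,0,0,0,2,0,0,0,0,0,0,0]}}

```text
time_s: 4.45
tool_pos: [0.4743, -0.0548, 0.1186]
tcp_rot: [0.112, 0.994, 0.0, -0.0]
ft_force: [-0.2, -0.4, -0.1]
gripper_width: 0.0003
```

```bash
python3 - <<'E'
from h import *
im=manip.snapshot("side"); cv2.imwrite("pics/side4.png",im[:,:,::-1])
crop('pics/side4.png','pics/sc4.png',270,100,390,200,6)
im=manip.snapshot("top"); cv2.imwrite("pics/top4.png",im[:,:,::-1])
crop('pics/top4.png','pics/tc4.png',285,120,405,220,6)
s,_=st();print(proj("side",s["tool_pos"]),proj("top",s["tool_pos"]))
E
```

```text
t4.55 trolley-frame mm x -104.4 y -134.0 z 118.8 | F X 0.4 Y -0.1 Z -0.6 | w 0.4 | yaw ytool 77.18
[349.59832672 172.92959155] [347.31825744 206.22320465]
```

View pics/sc4.png

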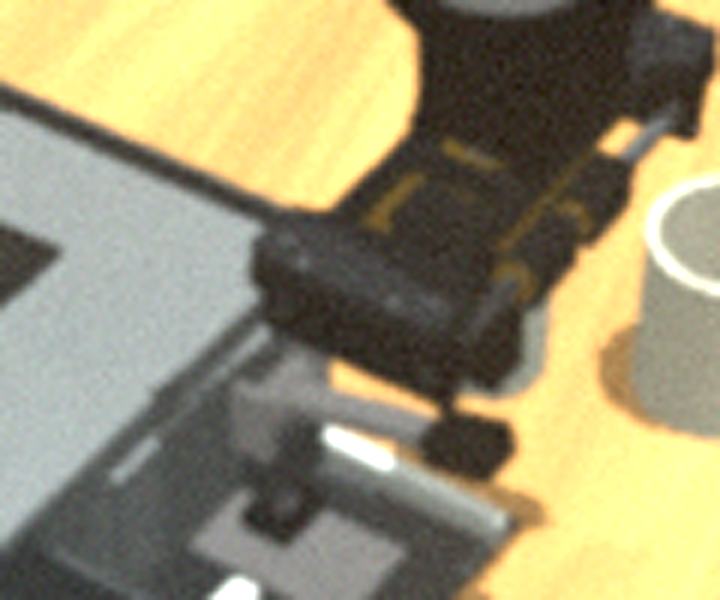

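View pics/tc4.png

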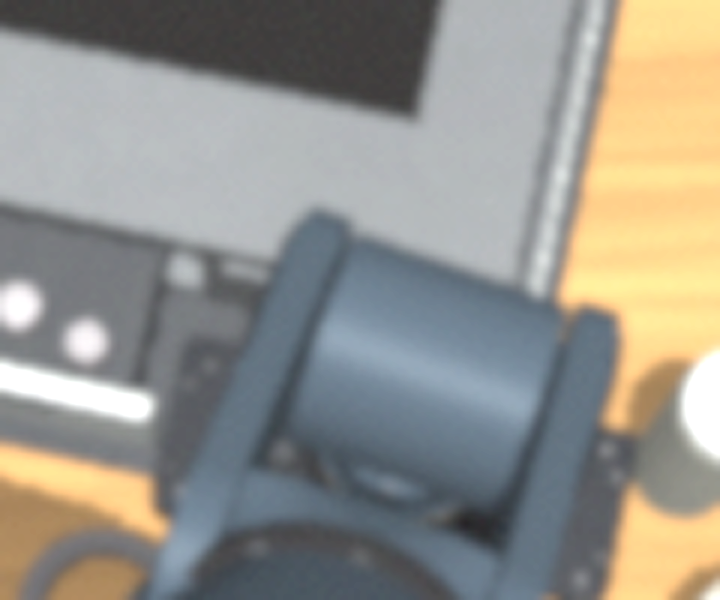

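```bash
python3 - <<'E'
from h import *
s,_=st();p=s["tool_pos"]
def cr(P): u=proj("side",P); return ((u-[270,100])*6).round()
for z in(0,.02,.04,.07): print(z,cr(p+[0,0,z]))
# predicted pedal box corners at lever 0 and finger box tip corners
for a in(0.25,0.1,-.05):
  c=[]
  for dl in(-16,16):
    for dn in(-8,8):
      for dy in(-12,12):
        r=90+dl; x=-14-r*np.cos(a)+dn*np.sin(a); z=95+r*np.sin(a)+dn*np.cos(a)
        P=np.r_[O+X*x/1e3+Y*(-130+dy)/1e3,z/1e3]; c.append(cr(P))
  c=np.array(c);print(a,c.min(0),c.max(0),c.mean(0))
for dx in(-9.5,9.5):
  for dy in(-15,15): print(dx,dy,cr(p+np.r_[X*dx/1e3+Y*dy/1e3,0]))
E
```

```text
t4.55 trolley-frame mm x -104.4 y -134.0 z 118.8 | F X 0.4 Y -0.1 Z -0.6 | w 0.4 | yaw ytool 77.18
0 [478. 438.]
0.02 [480. 401.]
0.04 [482. 362.]
0.07 [485. 302.]
0.25 [410. 400.] [520. 487.] [465.25  443.375]
0.1 [416. 423.] [521. 517.] [469.125 469.625]
-0.05 [416. 444.] [521. 544.] [468.5  493.75]
-9.5 -15 [519. 424.]
-9.5 15 [478. 471.]
9.5 -15 [477. 405.]
9.5 15 [436. 451.]
```

```bash
python3 - <<'E'
from h import *
s,_=st();p=s["tool_pos"]
def cr(P): u=proj("side",P); return ((u-[270,100])*6).round()
for z in(.07,.1):
 for dx in(-37.5,37.5):
  for dy in(-95,95): print(z,dx,dy,cr(p+np.r_[X*dx/1e3+Y*dy/1e3,z]))
E
python3 -c "
from h import *
crop('pics/side4.png','pics/sc5.png',325,150,365,185,20)"
```

```text
t4.55 trolley-frame mm x -104.4 y -134.0 z 118.8 | F X 0.4 Y -0.1 Z -0.6 | w 0.4 | yaw ytool 77.18
0.07 -37.5 -95 [701. 199.]
0.07 -37.5 95 [431. 505.]
0.07 37.5 -95 [531. 129.]
0.07 37.5 95 [249. 417.]
0.1 -37.5 -95 [709. 136.]
0.1 -37.5 95 [433. 442.]
0.1 37.5 -95 [535.  67.]
0.1 37.5 95 [246. 354.]
```

View pics/sc5.png

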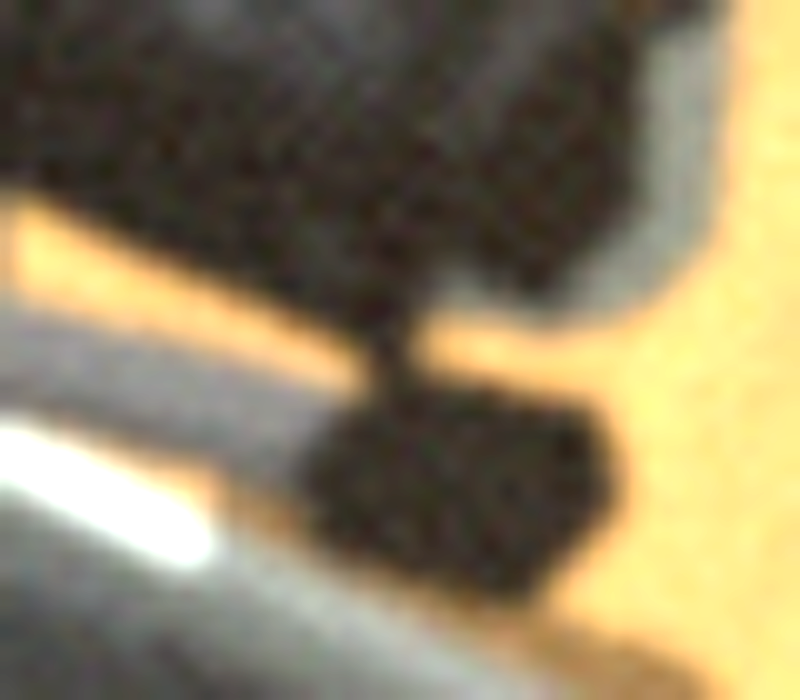

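```bash
python3 - <<'E'
from h import *
s,_=st();p=s["tool_pos"]
for a,b in(((343.3,151),(312.5,203.3)),((313.5,139),(316.7,177.5))):
  q,e=tri(a,b); d=q-p; print(q.round(3),e.round(4),(d[:2]@X).round(3),(d[:2]@Y).round(3),d[2].round(3))
E
python3 -c "
from h import *
crop('pics/side4.png','pics/sc6.png',300,90,400,180,8)"
```

```text
t4.55 trolley-frame mm x -104.4 y -134.0 z 118.8 | F X 0.4 Y -0.1 Z -0.6 | w 0.4 | yaw ytool 77.18
[0.46  0.037 0.271] 0.002 -0.034 0.087 0.152
[0.524 0.027 0.272] 0.003 0.03 0.091 0.153
```

View pics/sc6.png

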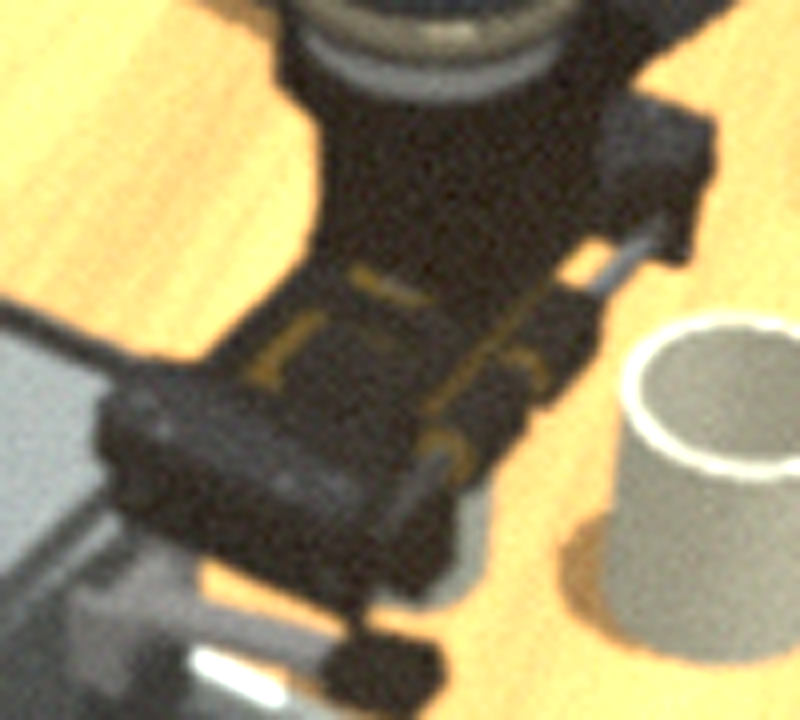

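The gripper body shows about 50 mm higher than the stated dimensions predict: its near lower corner is at about (345,167) and its top triangulates to TCP + 152 mm. No finger is visible just above the pedal, so contact may simply come lower than I expected. I'll go on down in small guarded steps.

{"name": "send_rows", "arguments": {"commands": [0,0,2,0,0,0,0,2,0,0,0,0,0,0,0]}}

```text
time_s: 4.85
tool_pos: [0.4744, -0.0548, 0.1146]
tcp_rot: [0.112, 0.994, 0.0, -0.0]
ft_force: [-1.5, 0.4, -0.4]
gripper_width: 0.0007
```

{"name": "send_rows", "arguments": {"commands": [0,0,2,0,0,0,0,2,0,0,0,0,0,0,0]}}

```text
time_s: 5.15
tool_pos: [0.4743, -0.0548, 0.1106]
tcp_rot: [0.112, 0.994, 0.0, -0.0]
ft_force: [0.1, -0.9, 0.8]
gripper_width: 0.0006
```

```bash
python3 - <<'E'
from h import *
s,_=st();print(s["ft_force"],s["joint_torque"])
im=manip.snapshot("side"); cv2.imwrite("pics/side7.png",im[:,:,::-1])
crop('pics/side7.png','pics/sc7.png',300,110,400,200,8)
E
```

```text
t5.15 trolley-frame mm x -104.6 y -134.0 z 110.6 | F X 0.3 Y -0.8 Z 0.8 | w 0.6 | yaw ytool 77.18
[ 0.13827611 -0.86479133  0.82946047] [-1.33487483e-02 -3.42559433e+01 -1.15646955e+01 -3.38075124e-02
  4.39965853e-02 -1.91734971e-04]
```

View pics/sc7.png

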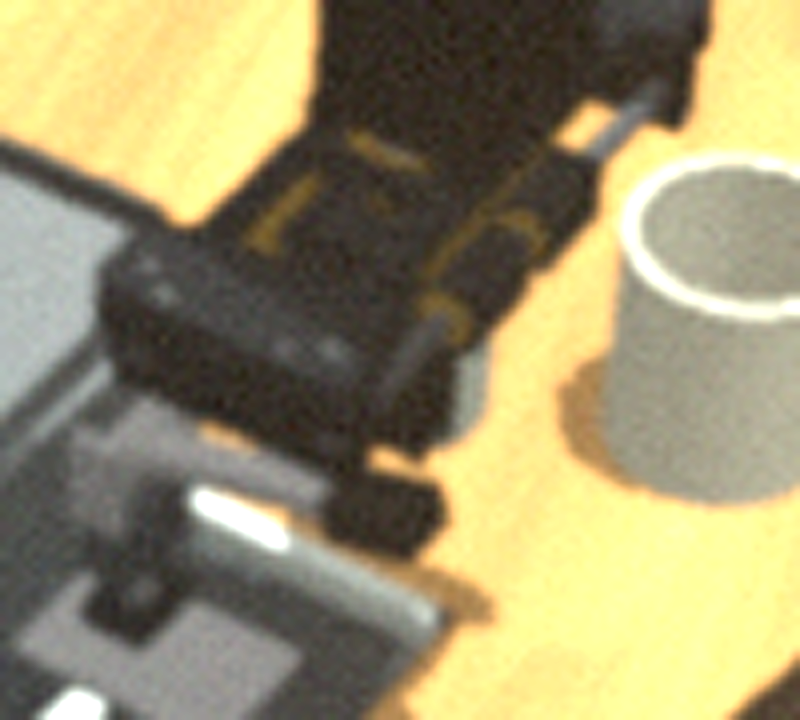

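{"name": "send_rows", "arguments": {"commands": [0,0,2,0,0,0,0,2,0,0,0,0,2,0,0,0,0,0,0,0]}}

```text
time_s: 5.6
tool_pos: [0.4743, -0.0548, 0.1045]
tcp_rot: [0.112, 0.994, 0.0, -0.0]
ft_force: [0.3, -0.7, 0.5]
gripper_width: 0.0006
```

{"name": "send_rows", "arguments": {"commands": [0,0,2,0,0,0,0,2,0,0,0,0,2,0,0,0,0,0,0,0]}}

```text
time_s: 6.0
tool_pos: [0.4743, -0.0548, 0.0985]
tcp_rot: [0.112, 0.994, 0.0, -0.0]
ft_force: [0.3, 0.3, -0.4]
gripper_width: 0.0005
```

{"name": "send_rows", "arguments": {"commands": [0,0,2,0,0,0,0,2,0,0,0,0,0,0,0]}}

```text
time_s: 6.3
tool_pos: [0.4744, -0.0548, 0.0946]
tcp_rot: [0.112, 0.994, 0.0, -0.0]
ft_force: [-0.5, 0.2, 0.3]
gripper_width: 0.0004
```

```bash
python3 - <<'E'
from h import *
s,_=st()
im=manip.snapshot("side"); cv2.imwrite("pics/side8.png",im[:,:,::-1])
crop('pics/side8.png','pics/sc8.png',300,110,400,200,8)
E
```

```text
t6.30 trolley-frame mm x -104.5 y -134.0 z 94.6 | F X -0.5 Y 0.1 Z 0.3 | w 0.4 | yaw ytool 77.18
```

View pics/sc8.png

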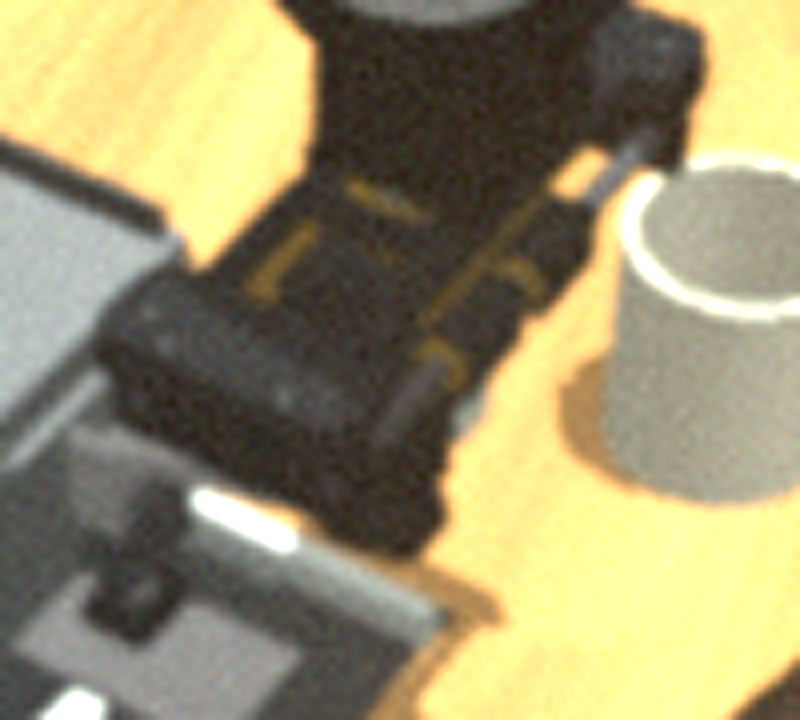

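{"name": "send_rows", "arguments": {"commands": [0,0,2,0,0,0,0,2,0,0,0,0,0,0,0]}}

```text
time_s: 6.65
tool_pos: [0.4746, -0.0549, 0.0907]
tcp_rot: [0.112, 0.994, -0.0, -0.0]
ft_force: [0.7, -0.1, 0.2]
gripper_width: 0.0006
```

{"name": "send_rows", "arguments": {"commands": [0,0,2,0,0,0,0,2,0,0,0,0,0,0,0]}}

```text
time_s: 6.95
tool_pos: [0.4738, -0.0547, 0.087]
tcp_rot: [0.112, 0.994, 0.0, -0.001]
ft_force: [-2.7, -0.6, 3.9]
gripper_width: 0.0004
```

{"name": "send_rows", "arguments": {"commands": [0,0,2,0,0,0,0,2,0,0,0,0,0,0,0]}}

```text
time_s: 7.25
tool_pos: [0.474, -0.0548, 0.0831]
tcp_rot: [0.112, 0.994, 0.0, -0.0]
ft_force: [-2.2, 0.3, 4.5]
gripper_width: 0.0004
```

```bash
python3 - <<'E'
from h import *
s,_=st()
for n in("side","top"):
    im=manip.snapshot(n); cv2.imwrite(f"pics/{n}9.png",im[:,:,::-1])
crop('pics/side9.png','pics/sc9.png',280,110,400,200,6)
crop('pics/top9.png','pics/tc9.png',270,120,430,240,5)
E
```

```text
t7.25 trolley-frame mm x -104.9 y -134.0 z 83.1 | F X -2.2 Y -0.2 Z 4.5 | w 0.4 | yaw ytool 77.19
```

View pics/sc9.png

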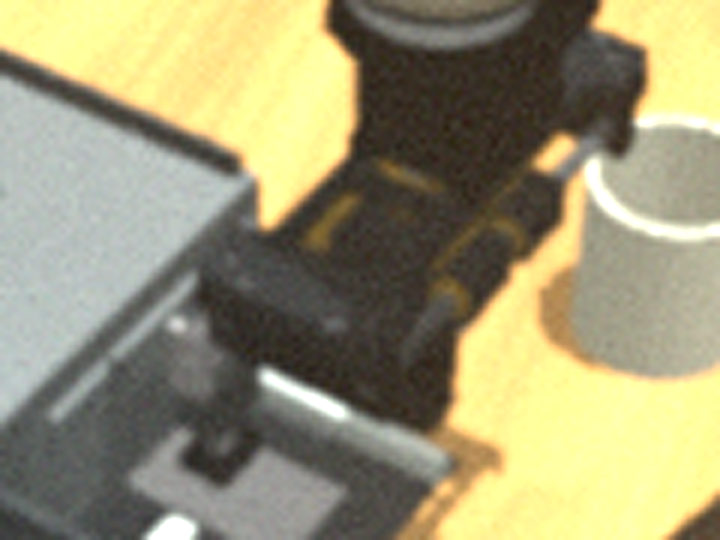

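View pics/tc9.png

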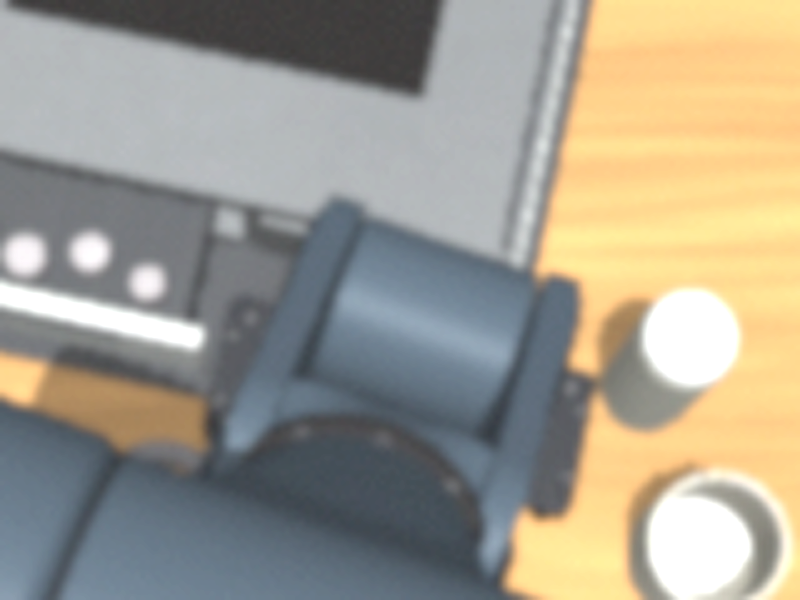

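```bash
cat >> h.py <<'E'
def shift(n,f0,f1,x0,y0,x1,y1):
    a=cv2.cvtColor(cv2.imread(f0),cv2.COLOR_BGR2GRAY)[y0:y1,x0:x1].astype(np.float32)
    b=cv2.cvtColor(cv2.imread(f1),cv2.COLOR_BGR2GRAY)[y0:y1,x0:x1].astype(np.float32)
    (dx,dy),r=cv2.phaseCorrelate(a,b,cv2.createHanningWindow(a.shape[::-1],cv2.CV_32F)); print(n,f1,round(dx,2),round(dy,2),"resp",round(r,2)); return dx,dy
def trol(f): return shift("trolley top px",'pics/top0.png',f,250,70,390,160)
E
python3 - <<'E'
from h import *
trol('pics/top9.png'); trol('pics/top4.png')
shift("can/mug side",'pics/side0.png','pics/side9.png',375,120,425,180)
for i in(4,7,8,9):
  shift("shoe",'pics/side4.png',f'pics/side{i}.png',305,170,330,198)
  shift("rim",'pics/side4.png',f'pics/side{i}.png',325,172,362,200)
  shift("trol",'pics/side4.png',f'pics/side{i}.png',160,110,290,200)
E
```

```text
trolley top px pics/top9.png -0.02 -0.47 resp 0.97
trolley top px pics/top4.png -0.01 0.04 resp 0.92
can/mug side pics/side9.png -0.0 0.01 resp 0.78
shoe pics/side4.png 0.5 0.0 resp 1.0
rim pics/side4.png 0.0 0.0 resp 1.0
trol pics/side4.png 0.5 0.0 resp 1.0
shoe pics/side7.png 0.6 -0.03 resp 0.91
rim pics/side7.png 0.12 -0.09 resp 0.91
trol pics/side7.png 0.47 -0.02 resp 0.97
shoe pics/side8.png 0.5 0.24 resp 1.03
rim pics/side8.png 0.29 -0.22 resp 1.0
trol pics/side8.png 0.47 -0.01 resp 0.96
shoe pics/side9.png 0.46 0.08 resp 1.02
rim pics/side9.png 0.45 -0.2 resp 0.66
trol pics/side9.png 0.0 -0.23 resp 1.03
```

Contact force came at TCP z of about 0.088 m. The trolley shifted only about 1 mm, which fits a pedal sticking to the finger along its arc. I'll press a bit further and check that the lever or shoe moves.

{"name": "send_rows", "arguments": {"commands": [0.4,0,2,0,0,0.3,0,2,0,0,0,0,0,0,0]}}

```text
time_s: 7.65
tool_pos: [0.4735, -0.0546, 0.079]
tcp_rot: [0.112, 0.994, 0.0, -0.0]
ft_force: [-1.2, 0.1, 4.9]
gripper_width: 0.0004
```

{"name": "send_rows", "arguments": {"commands": [0.3,0,2,0,0,0.3,0,2,0,0,0,0,0,0,0]}}

```text
time_s: 7.95
tool_pos: [0.473, -0.0545, 0.0749]
tcp_rot: [0.112, 0.994, 0.0, -0.0]
ft_force: [-1.0, 0.5, 3.8]
gripper_width: 0.0003
```

```bash
python3 - <<'E'
from h import *
s,_=st()
for n in("side","top"):
    im=manip.snapshot(n); cv2.imwrite(f"pics/{n}10.png",im[:,:,::-1])
crop('pics/side10.png','pics/sc10.png',280,120,400,210,6)
trol('pics/top10.png')
shift("shoe",'pics/side8.png',f'pics/side10.png',305,170,330,198)
shift("trol",'pics/side8.png',f'pics/side10.png',160,110,290,200)
E
```

```text
t7.95 trolley-frame mm x -106.0 y -134.0 z 74.9 | F X -1.1 Y 0.2 Z 3.8 | w 0.3 | yaw ytool 77.19
trolley top px pics/top10.png 0.18 -0.52 resp 0.92
shoe pics/side10.png 0.61 -0.17 resp 0.95
trol pics/side10.png 0.11 -0.24 resp 0.99
```

View pics/sc10.png

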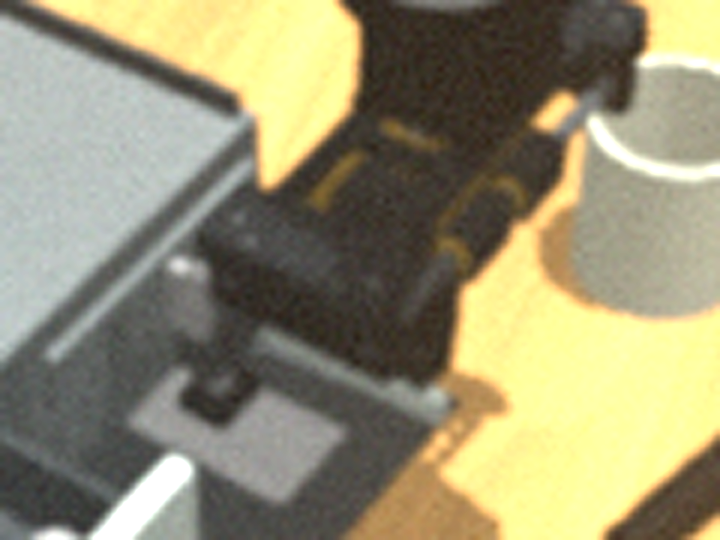

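The shoe did not move with the trolley as reference (0.07 px against about 1.2 expected), so the tool is sliding along something rather than pressing the lever. I'll back off and look at the gripper in the open.

{"name": "send_rows", "arguments": {"commands": [4,0,0,0,0,4,0,0,0,0,0,0,-10,0,0,0,0,-20,0,0,0,0,-30,0,0,0,0,-30,0,0,0,0,-20,0,0,0,0,0,0,0]}}

```text
time_s: 8.85
tool_pos: [0.4672, -0.0533, 0.1877]
tcp_rot: [0.112, 0.994, -0.001, 0.003]
ft_force: [0.7, -0.2, -0.2]
gripper_width: 0.0005
```

```bash
python3 - <<'E'
from h import *
s,_=st()
for n in("side","top"):
    im=manip.snapshot(n); cv2.imwrite(f"pics/{n}11.png",im[:,:,::-1])
p=s["tool_pos"]
print([proj("side",p+[0,0,z]).round() for z in(0,.04,.07)])
trol('pics/top11.png')
crop('pics/side11.png','pics/sc11.png',270,60,430,180,5)
E
```

```text
t8.85 trolley-frame mm x -111.9 y -134.2 z 187.7 | F X 0.8 Y 0.0 Z -0.2 | w 0.5 | yaw ytool 77.19
[array([354., 152.]), array([355., 138.]), array([355., 127.])]
trolley top px pics/top11.png 0.16 -0.53 resp 0.95
```

View pics/sc11.png

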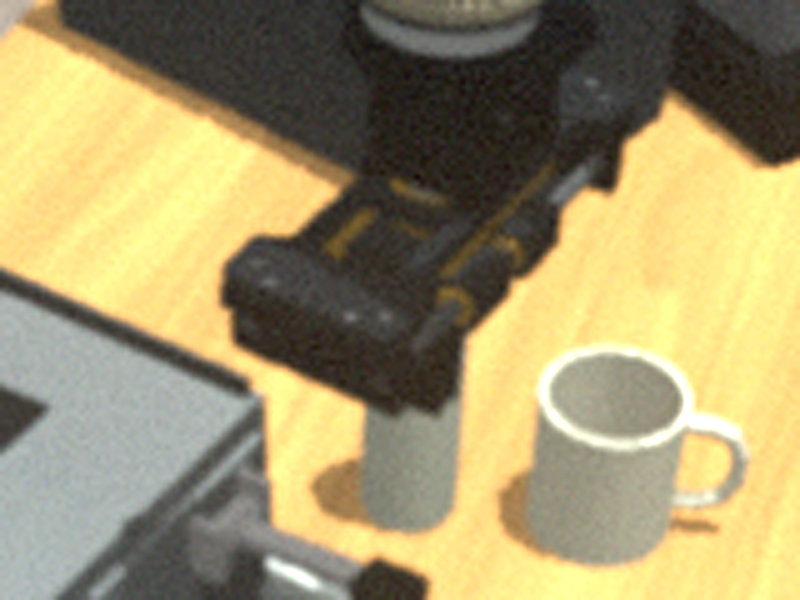

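{"name": "send_rows", "arguments": {"commands": [0,0,0,0,87,0,0,0,0,87,0,0,0,0,87,0,0,0,0,87,0,0,0,0,87,0,0,0,0,87,0,0,0,0,87,0,0,0,0,87]}}

```text
time_s: 9.75
tool_pos: [0.4655, -0.0528, 0.1849]
tcp_rot: [0.112, 0.994, -0.0, 0.0]
ft_force: [0.7, 0.0, -0.1]
gripper_width: 0.0565
```

```bash
python3 - <<'E'
from h import *
s,_=st()
for n in("side","top"):
    im=manip.snapshot(n); cv2.imwrite(f"pics/{n}12.png",im[:,:,::-1])
crop('pics/side12.png','pics/sc12.png',270,60,430,180,5)
crop('pics/top12.png','pics/tc12.png',270,120,430,240,5)
E
```

```text
t9.75 trolley-frame mm x -113.6 y -134.0 z 184.9 | F X 0.7 Y 0.2 Z -0.1 | w 56.5 | yaw ytool 77.18
```

View pics/sc12.png

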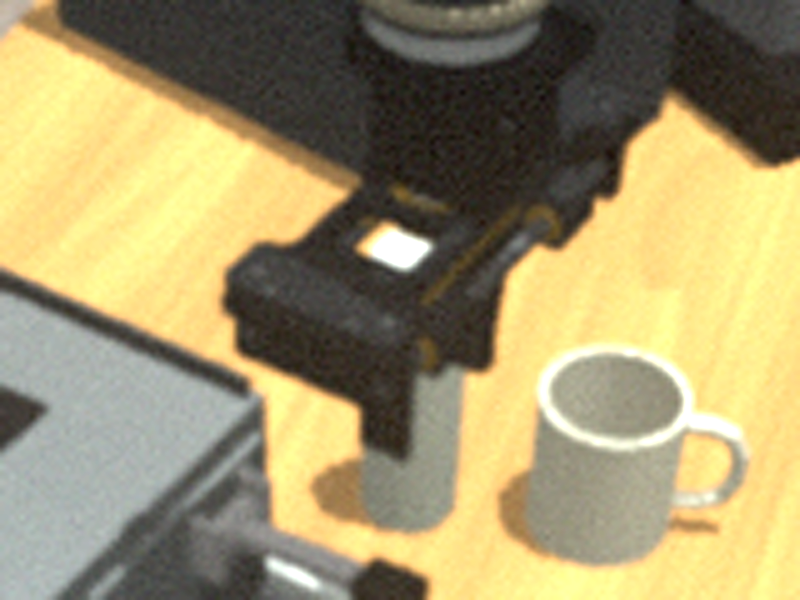

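View pics/tc12.png

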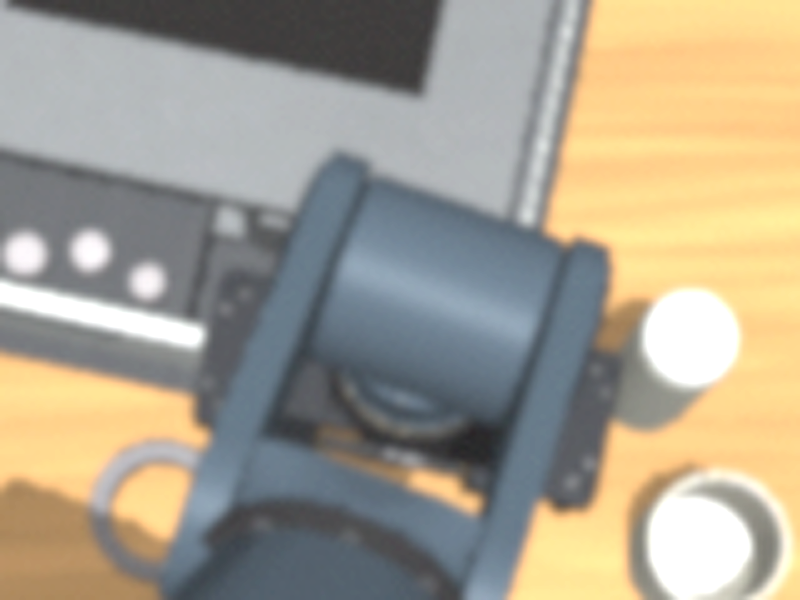

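```bash
python3 - <<'E'
from h import *
s,_=st();p=s["tool_pos"]
def cr(P): u=proj("side",P); return ((u-[270,60])*5).round()
for z in(0,.02,.038,.05):
 for dy in(28,43,):
  for dx in(-9.5,9.5): print(z,dy,dx,cr(p+np.r_[X*dx/1e3+Y*dy/1e3,z]))
E
```

```text
t9.85 trolley-frame mm x -113.6 y -134.0 z 184.9 | F X 0.0 Y 0.2 Z -0.1 | w 64.6 | yaw ytool 77.18
0 28 -9.5 [406. 513.]
0 28 9.5 [369. 495.]
0 43 -9.5 [388. 533.]
0 43 9.5 [350. 516.]
0.02 28 -9.5 [408. 478.]
0.02 28 9.5 [370. 461.]
0.02 43 -9.5 [389. 499.]
0.02 43 9.5 [351. 481.]
0.038 28 -9.5 [410. 446.]
0.038 28 9.5 [371. 429.]
0.038 43 -9.5 [391. 467.]
0.038 43 9.5 [352. 449.]
0.05 28 -9.5 [411. 424.]
0.05 28 9.5 [372. 407.]
0.05 43 -9.5 [392. 445.]
0.05 43 9.5 [352. 427.]
```

```bash
python3 - <<'E'
from h import *
crop('pics/side12.png','pics/sc12b.png',325,115,375,155,15)
E
```

```text
(no output)
```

View pics/sc12b.png

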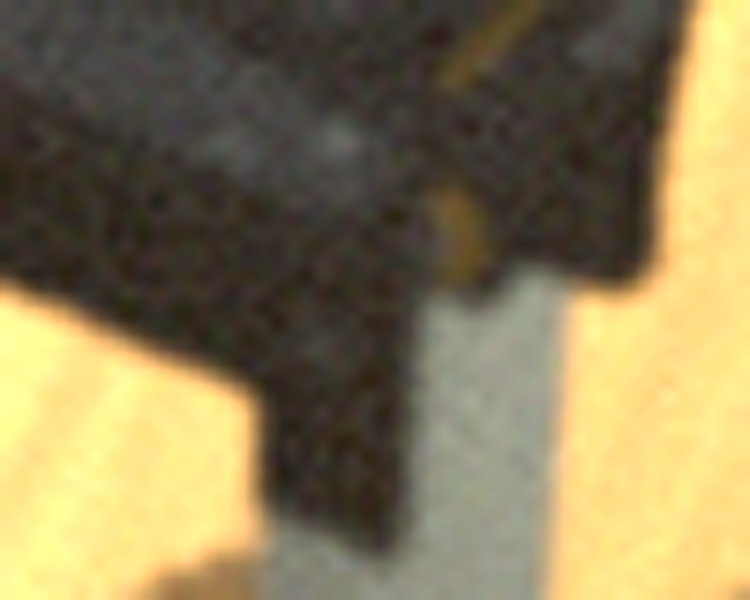

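With the gripper open, the near fingertip is visible, its lower edge running from (342.7,148) to (351,151.7). It lies on the TCP in x and y but about 36 mm above the reported TCP z. The pedal has moved from (347,174) to about (347,177), so the lever did go down. I'll plan with tip z = TCP z + 36 mm and press again.

{"name": "send_rows", "arguments": {"commands": [-3,0,15,0,0,-3,0,15,0,0,-3,0,15,0,0,0,0,15,0,0,0,0,15,0,0,0,0,10,0,0,0,0,5,0,0,0,0,0,0,0,0,0,0,0,0]}}

```text
time_s: 10.75
tool_pos: [0.4747, -0.0549, 0.0952]
tcp_rot: [0.112, 0.994, -0.0, 0.0]
ft_force: [0.9, -0.4, -0.3]
gripper_width: 0.0084
```

```bash
python3 - <<'E'
from h import *
go(-104,-133,80)
E
```

```text
t10.75 trolley-frame mm x -104.2 y -134.1 z 95.2 | F X 0.9 Y -0.2 Z -0.3 | w 8.4 | yaw ytool 77.18
tool delta mm [-0.2  1.1 15.2]
```

{"name": "send_rows", "arguments": {"commands": [0,0,5,0,0,0,0,5,0,0,0,0,3,0,0,0,0,2,0,0,0,0,2,0,0,0,0,2,0,0,0,0,0,0,0]}}

```text
time_s: 11.45
tool_pos: [0.4741, -0.0548, 0.0756]
tcp_rot: [0.112, 0.994, 0.0, -0.0]
ft_force: [0.3, -0.3, 0.6]
gripper_width: 0.0004
```

{"name": "send_rows", "arguments": {"commands": [0,0,2,0,0,0,0,2,0,0,0,0,2,0,0,0,0,2,0,0,0,0,2,0,0,0,0,0,0,0]}}

```text
time_s: 12.05
tool_pos: [0.4737, -0.0547, 0.0661]
tcp_rot: [0.112, 0.994, 0.0, -0.0]
ft_force: [-2.2, -0.6, 4.0]
gripper_width: 0.0004
```

```bash
python3 - <<'E'
from h import *
go(-104,-133,60)
for n in("side","top"):
    im=manip.snapshot(n); cv2.imwrite(f"pics/{n}13.png",im[:,:,::-1])
crop('pics/side13.png','pics/sc13.png',280,120,400,210,6)
trol('pics/top13.png')
E
```

```text
t12.05 trolley-frame mm x -105.2 y -134.0 z 66.1 | F X -2.0 Y -1.1 Z 4.0 | w 0.4 | yaw ytool 77.19
tool delta mm [-1.2  1.   6.1]
trolley top px pics/top13.png 0.13 -0.66 resp 0.95
```

View pics/sc13.png

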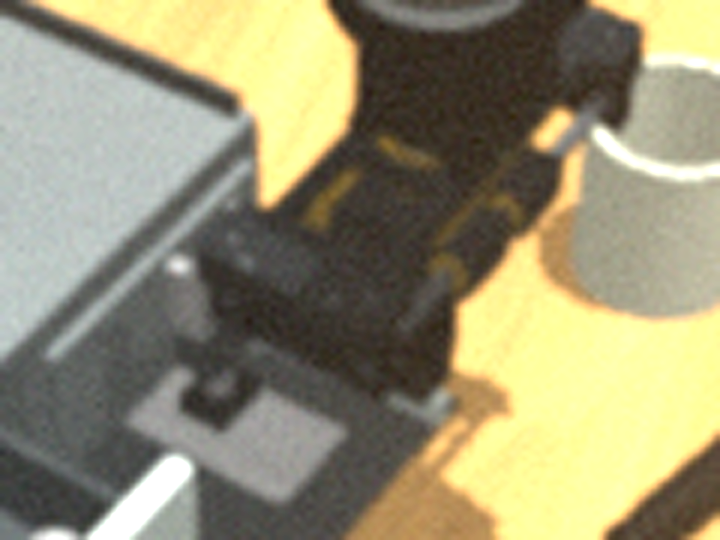

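{"name": "send_rows", "arguments": {"commands": [-0.2,0,2,0,0,-0.2,0,2,0,0,-0.2,0,2,0,0,-0.2,0,2,0,0,0,0,0,0,0]}}

```text
time_s: 12.65
tool_pos: [0.4753, -0.0551, 0.0582]
tcp_rot: [0.112, 0.994, -0.0, 0.0]
ft_force: [-0.7, 1.5, 4.6]
gripper_width: 0.0005
```

{"name": "send_rows", "arguments": {"commands": [-0.2,0,2,0,0,-0.2,0,2,0,0,-0.2,0,2,0,0,-0.2,0,2,0,0,0,0,0,0,0]}}

```text
time_s: 13.15
tool_pos: [0.476, -0.0552, 0.0501]
tcp_rot: [0.112, 0.994, -0.0, 0.0]
ft_force: [-1.5, 0.4, 5.0]
gripper_width: 0.0008
```

{"name": "send_rows", "arguments": {"commands": [-0.2,0,2,0,0,-0.2,0,2,0,0,0,0,0,0,0]}}

```text
time_s: 13.45
tool_pos: [0.4765, -0.0553, 0.0462]
tcp_rot: [0.112, 0.994, -0.0, 0.0]
ft_force: [-2.2, 1.0, 5.6]
gripper_width: 0.0007
```

{"name": "send_rows", "arguments": {"commands": [-0.1,0,1.5,0,0,-0.1,0,1.5,0,0,0,0,0,0,0]}}

```text
time_s: 13.75
tool_pos: [0.4769, -0.0554, 0.0433]
tcp_rot: [0.112, 0.994, -0.0, 0.001]
ft_force: [-2.4, 0.4, 6.4]
gripper_width: 0.0004
```

{"name": "send_rows", "arguments": {"commands": [-0.1,0,1.5,0,0,-0.1,0,1.5,0,0,0,0,0,0,0]}}

```text
time_s: 14.05
tool_pos: [0.4775, -0.0555, 0.0404]
tcp_rot: [0.112, 0.994, -0.0, 0.001]
ft_force: [-0.4, -0.1, 6.2]
gripper_width: 0.0004
```

{"name": "send_rows", "arguments": {"commands": [-0.1,0,1.5,0,0,-0.1,0,1.5,0,0,0,0,0,0,0]}}

```text
time_s: 14.35
tool_pos: [0.4781, -0.0557, 0.0374]
tcp_rot: [0.112, 0.994, -0.0, 0.001]
ft_force: [-0.8, 0.8, 5.6]
gripper_width: 0.0005
```

{"name": "send_rows", "arguments": {"commands": [-0.1,0,1.5,0,0,-0.1,0,1.5,0,0,0,0,0,0,0]}}

```text
time_s: 14.65
tool_pos: [0.4789, -0.0559, 0.0346]
tcp_rot: [0.112, 0.994, -0.0, 0.002]
ft_force: [0.4, 0.5, 5.8]
gripper_width: 0.0007
```

{"name": "send_rows", "arguments": {"commands": [0,0,1.5,0,0,0,0,1.5,0,0,0,0,0,0,0]}}

```text
time_s: 14.95
tool_pos: [0.4797, -0.0561, 0.0317]
tcp_rot: [0.112, 0.994, -0.0, 0.003]
ft_force: [1.5, 1.3, 7.1]
gripper_width: 0.0005
```

{"name": "send_rows", "arguments": {"commands": [0,0,1.5,0,0,0,0,1.5,0,0,0,0,0,0,0]}}

```text
time_s: 15.25
tool_pos: [0.4798, -0.0563, 0.0288]
tcp_rot: [0.112, 0.994, -0.001, 0.003]
ft_force: [0.2, 0.8, 5.1]
gripper_width: 0.0002
```

```bash
python3 - <<'E'
from h import *
go(-104,-133,30)
for n in("side","top"):
    im=manip.snapshot(n); cv2.imwrite(f"pics/{n}14.png",im[:,:,::-1])
crop('pics/side14.png','pics/sc14.png',280,120,400,210,6)
trol('pics/top14.png')
E
```

```text
t15.25 trolley-frame mm x -98.9 y -134.2 z 28.8 | F X 0.1 Y 0.8 Z 5.1 | w 0.2 | yaw ytool 77.16
tool delta mm [ 5.1  1.2 -1.3]
trolley top px pics/top14.png 0.39 -1.4 resp 1.05
```

View pics/sc14.png

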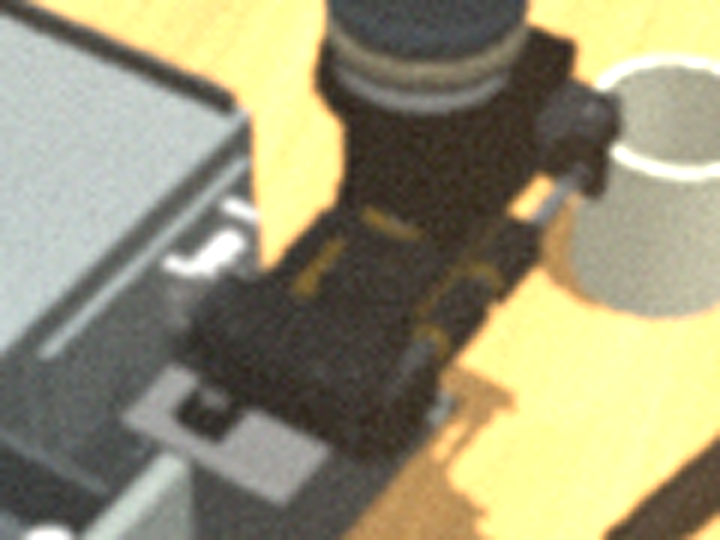

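{"name": "send_rows", "arguments": {"commands": [0,0,1.5,0,0,0,0,1.5,0,0,0,0,0,0,0]}}

```text
time_s: 15.65
tool_pos: [0.4793, -0.0562, 0.0256]
tcp_rot: [0.112, 0.994, -0.001, 0.002]
ft_force: [0.5, -0.0, 4.7]
gripper_width: 0.0002
```

{"name": "send_rows", "arguments": {"commands": [0,0,1.5,0,0,0,0,1.5,0,0,0,0,0,0,0]}}

```text
time_s: 15.95
tool_pos: [0.479, -0.0561, 0.0225]
tcp_rot: [0.112, 0.994, -0.0, 0.002]
ft_force: [0.6, -0.7, 5.4]
gripper_width: 0.0005
```

{"name": "send_rows", "arguments": {"commands": [0,0,1,0,0,0,0,1,0,0,0,0,0,0,0]}}

```text
time_s: 16.25
tool_pos: [0.4796, -0.0563, 0.0211]
tcp_rot: [0.112, 0.994, -0.001, 0.003]
ft_force: [1.0, 0.5, 10.1]
gripper_width: 0.0005
```

{"name": "send_rows", "arguments": {"commands": [0,0,1,0,0,0,0,1,0,0,0,0,0,0,0]}}

```text
time_s: 16.55
tool_pos: [0.4801, -0.0564, 0.02]
tcp_rot: [0.112, 0.994, -0.001, 0.004]
ft_force: [-1.1, 1.1, 18.3]
gripper_width: 0.0005
```

The pedal went hard at TCP z of about 20 mm, at 18.3 N. I'll hold briefly, then check that the trolley is locked.

{"name": "send_rows", "arguments": {"commands": [0,0,0,0,0,0,0,0,0,0,0,0,0,0,0,0,0,0,0,0,0,0,0,0,0]}}

```text
time_s: 17.05
tool_pos: [0.48, -0.0564, 0.02]
tcp_rot: [0.112, 0.994, -0.001, 0.004]
ft_force: [-0.8, 1.0, 18.4]
gripper_width: 0.0006
```

{"name": "send_rows", "arguments": {"commands": [0,0,0.3,0,0,0,0,0,0,0,0,0,0,0,0]}}

```text
time_s: 17.35
tool_pos: [0.4801, -0.0564, 0.02]
tcp_rot: [0.112, 0.994, -0.001, 0.004]
ft_force: [-0.6, 0.6, 20.8]
gripper_width: 0.0005
```

{"name": "send_rows", "arguments": {"commands": [0,0,-3,0,0,1,0,-12,0,0,3,0,-25,0,0,3,0,-30,0,0,3,0,-30,0,0,3,15,-20,0,0,3,30,0,0,0,0,40,0,0,0,0,40,0,0,0,0,40,0,0,0]}}

```text
time_s: 18.35
tool_pos: [0.4979, 0.1104, 0.1378]
tcp_rot: [0.112, 0.994, -0.0, -0.0]
ft_force: [0.1, -0.0, -1.4]
gripper_width: 0.0002
```

{"name": "send_rows", "arguments": {"commands": [0,30,0,0,0,0,10,0,0,0,0,0,0,0,0,0,0,0,0,0]}}

```text
time_s: 18.75
tool_pos: [0.5063, 0.1472, 0.1374]
tcp_rot: [0.112, 0.994, -0.0, -0.001]
ft_force: [-0.4, -0.0, -0.2]
gripper_width: 0.0001
```

```bash
python3 - <<'E'
from h import *
go(-122,75,59)
for n in("side","top"):
    im=manip.snapshot(n); cv2.imwrite(f"pics/{n}15.png",im[:,:,::-1])
trol('pics/top15.png')
crop('pics/side15.png','pics/sc15.png',220,120,380,240,5)
crop('pics/top15.png','pics/tc15.png',235,100,395,220,5)
E
```

```text
t18.75 trolley-frame mm x -118.2 y 70.0 z 137.4 | F X -0.4 Y -0.1 Z -0.2 | w 0.1 | yaw ytool 77.18
tool delta mm [ 3.7  5.  78.4]
trolley top px pics/top15.png 0.48 -1.41 resp 1.0
```

View pics/sc15.png

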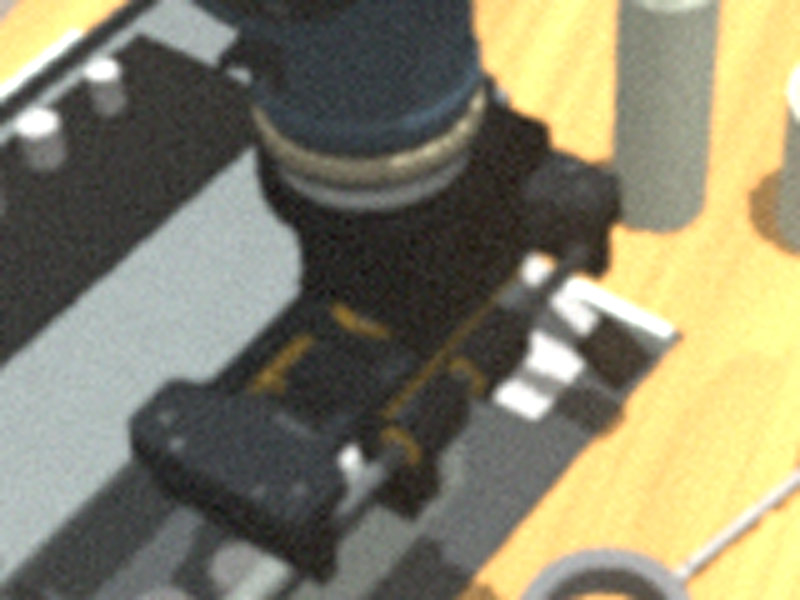

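View pics/tc15.png

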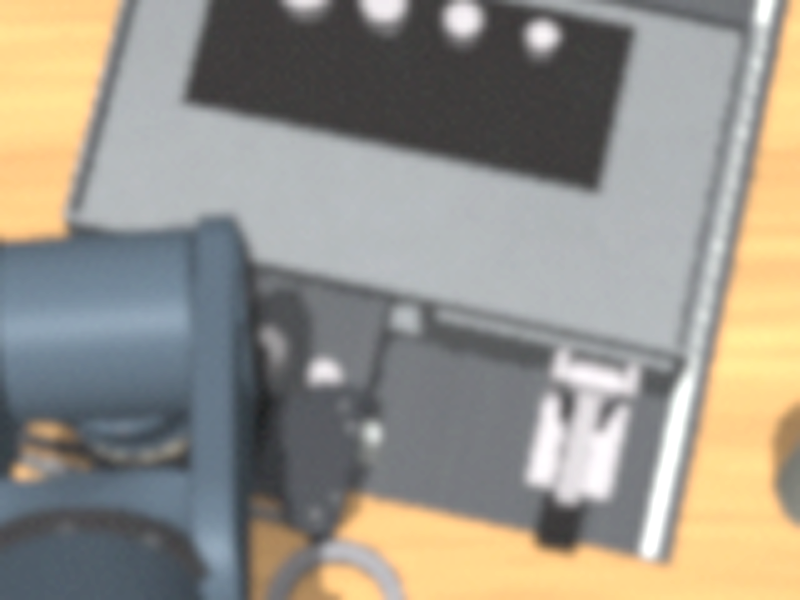

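The brake lever stays down: the pedal is at (342,189), low over the track. The trolley is about 3.7 mm from its start. Next I'll lower in front of the drawer plate.

{"name": "send_rows", "arguments": {"commands": [8,5,10,0,0,0,0,25,0,0,0,0,25,0,0,0,0,18,0,0,0,0,0,0,0]}}

```text
time_s: 19.35
tool_pos: [0.4971, 0.1539, 0.0569]
tcp_rot: [0.112, 0.994, -0.001, -0.003]
ft_force: [0.5, -0.4, -0.1]
gripper_width: 0.0007
```

{"name": "send_rows", "arguments": {"commands": [-10,0,0,0,0,-10,0,0,0,0,-5,0,0,0,0,0,0,0,0,0]}}

```text
time_s: 19.75
tool_pos: [0.527, 0.1488, 0.0605]
tcp_rot: [0.112, 0.994, 0.0, 0.002]
ft_force: [0.0, 0.1, -0.5]
gripper_width: 0.0004
```

```bash
python3 - <<'E'
from h import *
go(-90,75,59)
E
```

```text
t19.75 trolley-frame mm x -98.4 y 76.2 z 60.5 | F X -0.0 Y 0.1 Z -0.5 | w 0.4 | yaw ytool 77.14
tool delta mm [-8.4 -1.2  1.6]
```

{"name": "send_rows", "arguments": {"commands": [-3,0,0,0,0,-3,0,0,0,0,-3,0,0,0,0,-2,0,0,0,0,-2,0,0,0,0,0,0,0,0,0]}}

```text
time_s: 20.35
tool_pos: [0.5374, 0.1462, 0.0595]
tcp_rot: [0.112, 0.994, -0.0, -0.0]
ft_force: [0.0, 0.3, -0.1]
gripper_width: 0.0003
```

{"name": "send_rows", "arguments": {"commands": [-3,0,0,0,0,-3,0,0,0,0,-3,0,0,0,0,0,0,0,0,0]}}

```text
time_s: 20.75
tool_pos: [0.5425, 0.1448, 0.0591]
tcp_rot: [0.112, 0.994, -0.0, -0.004]
ft_force: [-5.8, 1.7, 3.3]
gripper_width: 0.0004
```

```bash
python3 - <<'E'
from h import *
go(-90,75,59)
im=manip.snapshot("top"); cv2.imwrite(f"pics/top16.png",im[:,:,::-1])
trol('pics/top16.png')
E
```

```text
t20.75 trolley-frame mm x -82.3 y 75.7 z 59.1 | F X -6.0 Y 0.4 Z 3.3 | w 0.4 | yaw ytool 77.17
tool delta mm [ 7.7 -0.7  0.2]
trolley top px pics/top16.png 0.48 -1.36 resp 0.97
```

{"name": "send_rows", "arguments": {"commands": [-3,0,0,0,0,-3,0,0,0,0,-3,0,0,0,0,-3,0,0,0,0,-3,0,0,0,0]}}

```text
time_s: 21.3
tool_pos: [0.5561, 0.1415, 0.0591]
tcp_rot: [0.112, 0.994, -0.0, -0.005]
ft_force: [-7.3, 2.2, 3.7]
gripper_width: 0.0006
```

{"name": "send_rows", "arguments": {"commands": [-3,0,0,0,0,-3,0,0,0,0,-3,0,0,0,0,-3,0,0,0,0,-3,0,0,0,0]}}

```text
time_s: 21.8
tool_pos: [0.5708, 0.1381, 0.0591]
tcp_rot: [0.112, 0.994, -0.0, -0.005]
ft_force: [-6.6, 1.0, 5.1]
gripper_width: 0.0006
```

```bash
python3 - <<'E'
from h import *
go(-30,75,59)
im=manip.snapshot("top"); cv2.imwrite(f"pics/top17.png",im[:,:,::-1])
im=manip.snapshot("side"); cv2.imwrite(f"pics/side17.png",im[:,:,::-1])
crop('pics/side17.png','pics/sc17.png',220,120,380,240,5)
trol('pics/top17.png')
E
```

```text
t21.80 trolley-frame mm x -53.3 y 75.5 z 59.1 | F X -6.7 Y -0.5 Z 5.1 | w 0.6 | yaw ytool 77.18
tool delta mm [-23.3  -0.5  -0.1]
trolley top px pics/top17.png 0.5 -1.48 resp 0.94
```

View pics/sc17.png

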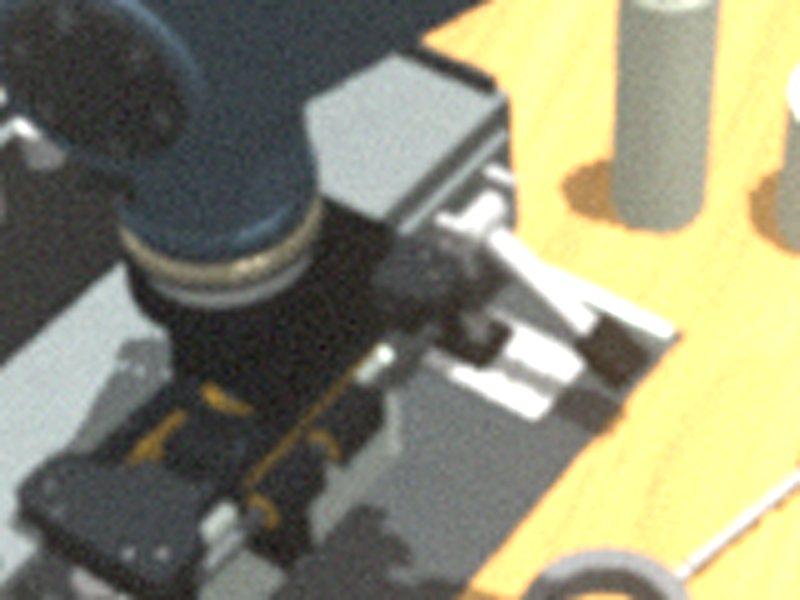

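{"name": "send_rows", "arguments": {"commands": [-3,0,0,0,0,-3,0,0,0,0,-3,0,0,0,0,-3,0,0,0,0,-3,0,0,0,0]}}

```text
time_s: 22.4
tool_pos: [0.5854, 0.1347, 0.059]
tcp_rot: [0.112, 0.994, -0.0, -0.005]
ft_force: [-7.4, 1.3, 4.1]
gripper_width: 0.0007
```

{"name": "send_rows", "arguments": {"commands": [-2,0,0,0,0,-2,0,0,0,0,-2,0,0,0,0,0,0,0,0,0]}}

```text
time_s: 22.8
tool_pos: [0.5919, 0.1332, 0.0591]
tcp_rot: [0.112, 0.994, -0.0, -0.004]
ft_force: [-5.5, -0.1, 2.7]
gripper_width: 0.0005
```

{"name": "send_rows", "arguments": {"commands": [-1.5,0,0,0,0,-1.5,0,0,0,0,-1.5,0,0,0,0,0,0,0,0,0]}}

```text
time_s: 23.2
tool_pos: [0.5961, 0.1322, 0.059]
tcp_rot: [0.112, 0.994, -0.0, -0.004]
ft_force: [-5.7, 0.8, 3.0]
gripper_width: 0.0003
```

```bash
python3 - <<'E'
from h import *
go(-20,75,59)
E
```

```text
t23.20 trolley-frame mm x -27.2 y 75.3 z 59.0 | F X -5.7 Y -0.5 Z 3.0 | w 0.3 | yaw ytool 77.19
tool delta mm [-7.2 -0.3 -0. ]
```

{"name": "send_rows", "arguments": {"commands": [-1.5,0,0,0,0,-1.5,0,0,0,0,0,0,0,0,0]}}

```text
time_s: 23.5
tool_pos: [0.599, 0.1315, 0.059]
tcp_rot: [0.112, 0.994, -0.0, -0.004]
ft_force: [-6.6, 0.9, 3.7]
gripper_width: 0.0003
```

{"name": "send_rows", "arguments": {"commands": [-1.5,0,0,0,0,-1,0,0,0,0,0,0,0,0,0]}}

```text
time_s: 23.8
tool_pos: [0.6014, 0.131, 0.059]
tcp_rot: [0.112, 0.994, -0.0, -0.004]
ft_force: [-6.2, 1.3, 3.7]
gripper_width: 0.0001
```

{"name": "send_rows", "arguments": {"commands": [-1,0,0,0,0,-1,0,0,0,0,0,0,0,0,0]}}

```text
time_s: 24.1
tool_pos: [0.6033, 0.1305, 0.059]
tcp_rot: [0.112, 0.994, -0.0, -0.004]
ft_force: [-6.4, 1.0, 3.0]
gripper_width: -0.0
```

{"name": "send_rows", "arguments": {"commands": [-1,0,0,0,0,-1,0,0,0,0,0,0,0,0,0]}}

```text
time_s: 24.4
tool_pos: [0.6052, 0.1301, 0.059]
tcp_rot: [0.112, 0.994, -0.0, -0.004]
ft_force: [-6.6, 1.2, 4.2]
gripper_width: 0.0006
```

```bash
python3 - <<'E'
from h import *
st()
for n in("side","top"):
    im=manip.snapshot(n); cv2.imwrite(f"pics/{n}18.png",im[:,:,::-1])
trol('pics/top18.png')
crop('pics/side18.png','pics/sc18.png',220,120,380,240,5)
crop('pics/top18.png','pics/tc18.png',235,100,395,220,5)
E
```

```text
t24.40 trolley-frame mm x -17.9 y 75.3 z 59.0 | F X -6.7 Y -0.3 Z 4.2 | w 0.6 | yaw ytool 77.19
trolley top px pics/top18.png 0.45 -1.35 resp 0.82
```

View pics/sc18.png

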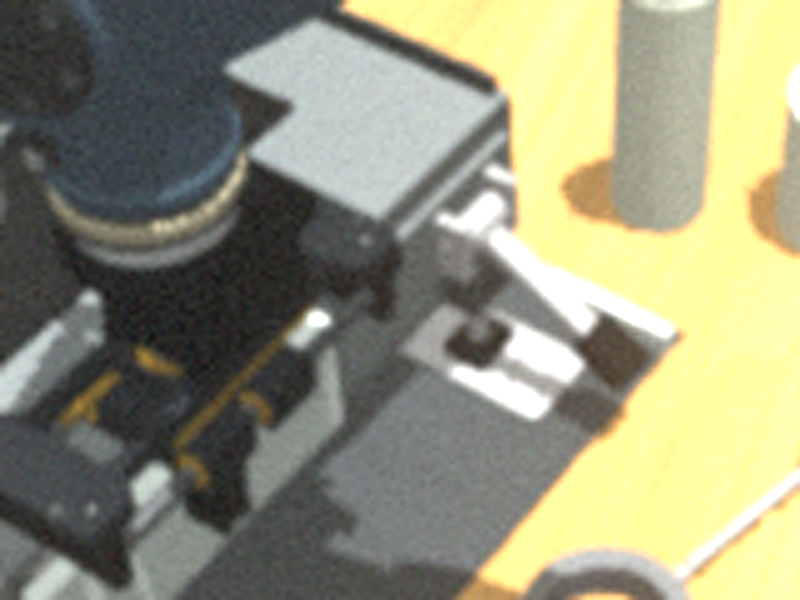

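View pics/tc18.png

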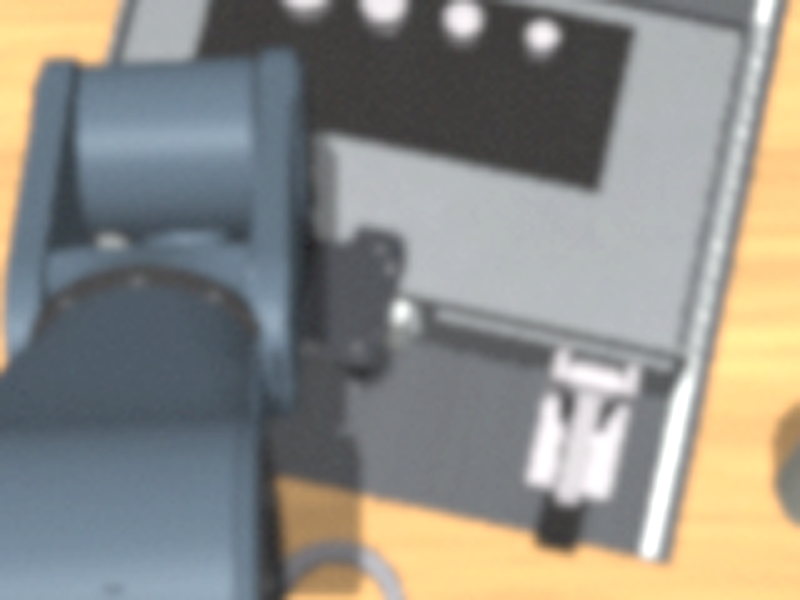

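{"name": "send_rows", "arguments": {"commands": [-1,0,0,0,0,-1,0,0,0,0,0,0,0,0,0]}}

```text
time_s: 24.8
tool_pos: [0.6062, 0.1298, 0.059]
tcp_rot: [0.112, 0.994, -0.0, -0.005]
ft_force: [-7.4, 1.3, 5.9]
gripper_width: 0.0004
```

{"name": "send_rows", "arguments": {"commands": [-1,0,0,0,0,-1,0,0,0,0,0,0,0,0,0]}}

```text
time_s: 25.1
tool_pos: [0.606, 0.1299, 0.059]
tcp_rot: [0.112, 0.994, -0.0, -0.007]
ft_force: [-11.2, 2.6, 7.9]
gripper_width: 0.0006
```

{"name": "send_rows", "arguments": {"commands": [-1,0,0,0,0,-1,0,0,0,0,0,0,0,0,0]}}

```text
time_s: 25.4
tool_pos: [0.6058, 0.1299, 0.0589]
tcp_rot: [0.112, 0.994, -0.0, -0.009]
ft_force: [-14.7, 3.3, 11.2]
gripper_width: 0.0002
```

{"name": "send_rows", "arguments": {"commands": [0,0,0,0,0,0,0,0,0,0,0,0,0,0,0]}}

```text
time_s: 25.7
tool_pos: [0.6058, 0.1299, 0.0589]
tcp_rot: [0.111, 0.994, -0.0, -0.009]
ft_force: [-14.1, 2.3, 10.7]
gripper_width: 0.0003
```

```bash
python3 - <<'E'
from h import *
st()
for n in("side","top"):
    im=manip.snapshot(n); cv2.imwrite(f"pics/{n}19.png",im[:,:,::-1])
trol('pics/top19.png')
shift("trolley vs 15 side",'pics/side18.png','pics/side19.png',280,125,325,170)
E
```

```text
t25.70 trolley-frame mm x -17.2 y 75.2 z 58.9 | F X -14.2 Y -0.9 Z 10.7 | w 0.3 | yaw ytool 77.20
trolley top px pics/top19.png 0.49 -1.52 resp 0.82
trolley vs 15 side pics/side19.png 0.53 0.55 resp 1.04
```

{"name": "send_rows", "arguments": {"commands": [4,0,0,0,0,6,0,0,0,0,15,0,-5,0,0,25,0,-20,0,0,25,-20,-30,0,0,20,-40,-30,0,0,0,-40,0,0,0,0,-40,0,0,30,0,-40,0,0,30,0,-10,0,0,50]}}

```text
time_s: 26.8
tool_pos: [0.4829, -0.0366, 0.1429]
tcp_rot: [0.114, 0.994, -0.001, 0.001]
ft_force: [-0.1, 0.5, 0.2]
gripper_width: 0.017
```

```bash
python3 - <<'E'
from h import *
st()
for n in("side","top"):
    im=manip.snapshot(n); cv2.imwrite(f"pics/{n}20.png",im[:,:,::-1])
trol('pics/top20.png')
crop('pics/side20.png','pics/sc20.png',220,120,380,240,5)
crop('pics/top20.png','pics/tc20.png',235,100,395,220,5)
E
```

```text
t26.80 trolley-frame mm x -100.3 y -114.4 z 142.9 | F X -0.2 Y 0.5 Z 0.2 | w 17.0 | yaw ytool 76.96
trolley top px pics/top20.png 0.41 -1.38 resp 1.0
```

View pics/sc20.png

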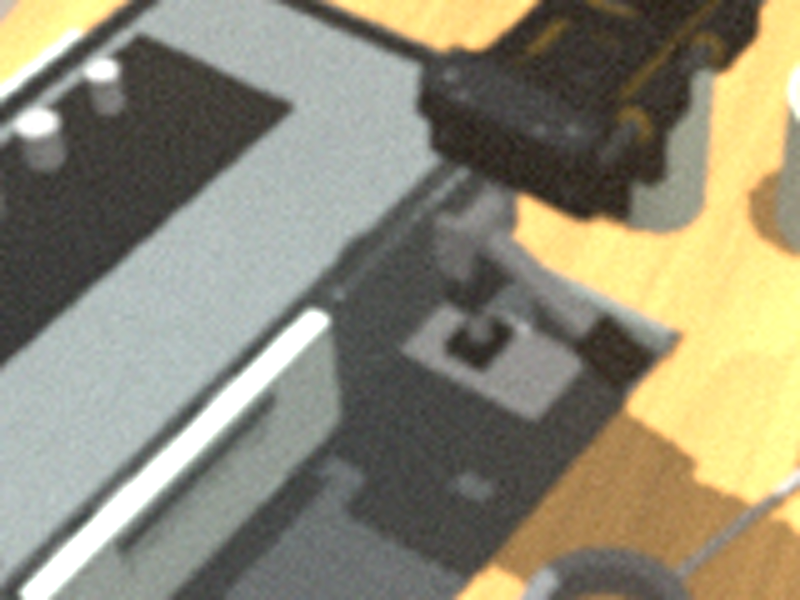

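View pics/tc20.png

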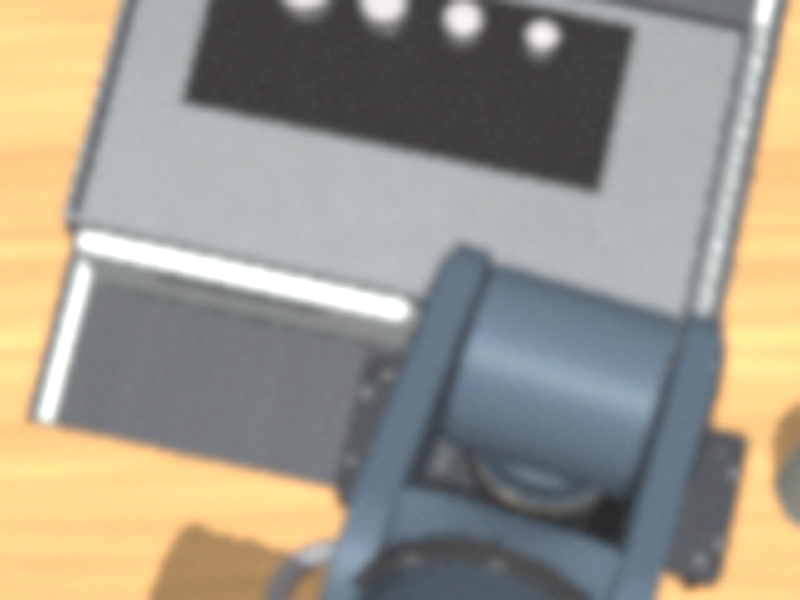

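The drawer is home: in the top view the plate lies tight against the top's front edge, from (251,148) to (316,162). The trolley was held throughout. Next I'll locate the lowered pedal for the pinch.

```bash
python3 - <<'E'
from h import *
def cm(f,x0,y0,x1,y1,th):
    g=cv2.cvtColor(cv2.imread(f),cv2.COLOR_BGR2GRAY)[y0:y1,x0:x1]; m=(g<th).astype(np.uint8)
    n,l,s,c=cv2.connectedComponentsWithStats(m)
    i=1+np.argmax(s[1:,4]); print(f,s[i],c[i]+[x0,y0]); return c[i]+[x0,y0]
ps=cm('pics/side18.png',334,180,352,198,45)
pt=cm('pics/top18.png',338,195,356,214,50)
def tf(q): d=q[:2]-O; return (d@X*1e3).round(1),(d@Y*1e3).round(1),(q[2]*1e3).round(1)
q,e=tri(ps,pt);print("pedal",tf(q),e)
q,e=tri((284.4,183),(316,162.4));print("plate R top",tf(q),e)
a=onz('top',(249,144),.138);print("front edge L",tf(a))
go(-88,-130,110)
E
```

```text
pics/side18.png [ 2  8  9  9 36] [340.25       191.47222222]
pics/top18.png [ 5  5  8  9 54] [346.31481481 204.5       ]
pedal (np.float64(-85.9), np.float64(-130.4), np.float64(45.5)) 0.005255099641727401
plate R top (np.float64(-2.4), np.float64(-22.9), np.float64(122.9)) 0.001968871734838797
front edge L (np.float64(4.6), np.float64(169.3), np.float64(138.0))
t26.90 trolley-frame mm x -100.6 y -112.4 z 142.6 | F X 0.8 Y 0.8 Z -0.2 | w 24.3 | yaw ytool 76.98
tool delta mm [-12.6 -17.5  32.7]
```

```bash
python3 - <<'E'
from h import *
crop('pics/side18.png','pics/sc18b.png',300,150,370,210,10)
crop('pics/top18.png','pics/tc18b.png',325,160,375,215,10)
E
```

```text
(no output)
```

View pics/sc18b.png

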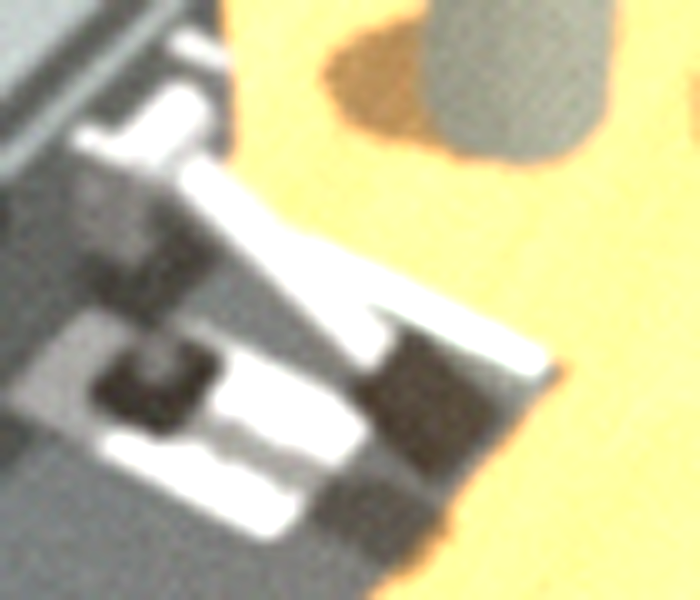

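View pics/tc18b.png

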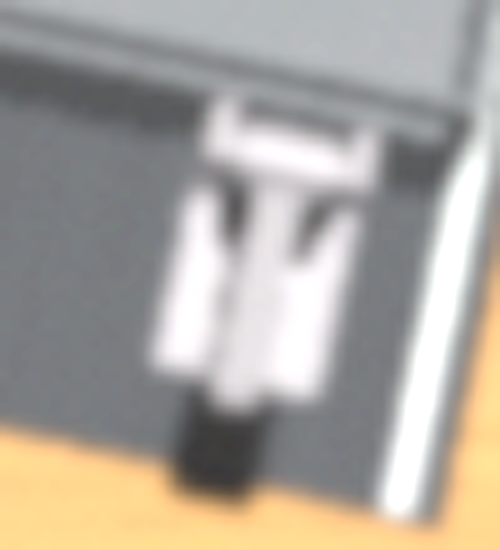

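```bash
python3 - <<'E'
from h import *
def tf(q): d=q[:2]-O; return (d@X*1e3).round(1),(d@Y*1e3).round(1),(q[2]*1e3).round(1)
q,e=tri((342.5,190.5),(347,204.8));print("pedal",tf(q),e)
E
```

```text
pedal (np.float64(-88.6), np.float64(-133.1), np.float64(48.8)) 0.0016897206757714943
```

{"name": "send_rows", "arguments": {"commands": [-6,-8,0,0,52,-7,-10,0,0,52,0,0,0,0,52,0,0,0,0,52]}}

```text
time_s: 27.3
tool_pos: [0.4916, -0.0533, 0.1422]
tcp_rot: [0.111, 0.994, 0.0, -0.0]
ft_force: [-0.3, 0.3, 0.2]
gripper_width: 0.05
```

```bash
python3 - <<'E'
from h import *
go(-88,-131,70)
E
```

```text
t27.30 trolley-frame mm x -88.1 y -128.8 z 142.2 | F X -0.3 Y 0.2 Z 0.2 | w 50.0 | yaw ytool 77.20
tool delta mm [-0.1 -2.3 72.2]
```

{"name": "send_rows", "arguments": {"commands": [0,-3.5,20,0,52,0,0,25,0,52,0,0,25,0,52,0,0,20,0,52,0,0,15,0,52,0,0,0,0,52]}}

```text
time_s: 27.9
tool_pos: [0.4887, -0.0559, 0.0356]
tcp_rot: [0.111, 0.994, 0.001, -0.002]
ft_force: [0.5, -0.6, 1.0]
gripper_width: 0.0523
```

```bash
python3 - <<'E'
from h import *
go(-88,-133,4)
for n in("side","top"):
    im=manip.snapshot(n); cv2.imwrite(f"pics/{n}21.png",im[:,:,::-1])
crop('pics/side21.png','pics/sc21.png',280,120,400,210,6)
E
```

```text
t27.90 trolley-frame mm x -90.3 y -131.9 z 35.6 | F X 0.6 Y -0.5 Z 1.0 | w 52.3 | yaw ytool 77.22
tool delta mm [-2.5 -1.1 31.6]
```

View pics/sc21.png

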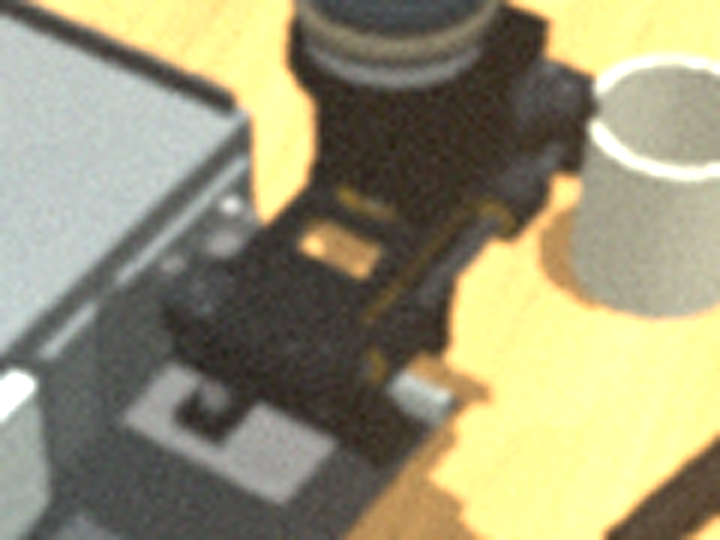

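Nothing collides. I'll go down astride the pedal with guarded steps, then close.

{"name": "send_rows", "arguments": {"commands": [-1,0,5,0,52,0,0,5,0,52,0,0,4,0,52,0,0,0,0,52]}}

```text
time_s: 28.4
tool_pos: [0.4911, -0.0572, 0.0231]
tcp_rot: [0.112, 0.994, 0.0, -0.0]
ft_force: [-0.1, 0.6, -0.4]
gripper_width: 0.0521
```

{"name": "send_rows", "arguments": {"commands": [0,0,5,0,52,0,0,5,0,52,0,0,4,0,52,0,0,0,0,52]}}

```text
time_s: 28.8
tool_pos: [0.4909, -0.0572, 0.0087]
tcp_rot: [0.112, 0.994, 0.0, -0.001]
ft_force: [-1.2, -0.7, 0.3]
gripper_width: 0.0518
```

```bash
python3 - <<'E'
from h import *
go(-88,-132,4)
E
```

```text
t28.80 trolley-frame mm x -87.9 y -132.6 z 8.7 | F X -1.0 Y -0.9 Z 0.3 | w 51.8 | yaw ytool 77.18
tool delta mm [0.1 0.6 4.7]
```

{"name": "send_rows", "arguments": {"commands": [0,0,4,0,52,0,0,0,0,20,0,0,0,0,20,0,0,0,0,20,0,0,0,0,20,0,0,0,0,20], "newtons": 25}}

```text
time_s: 29.4
tool_pos: [0.4917, -0.0565, 0.0055]
tcp_rot: [0.113, 0.994, 0.001, 0.0]
ft_force: [1.4, 2.3, 0.0]
gripper_width: 0.0238
```

{"name": "send_rows", "arguments": {"commands": [0,0,0,0,10,0,0,0,0,10]}}

```text
time_s: 29.6
tool_pos: [0.4916, -0.0565, 0.0055]
tcp_rot: [0.112, 0.994, 0.0, 0.0]
ft_force: [1.6, 5.4, 1.3]
gripper_width: 0.0239
```

```bash
python3 - <<'E'
from h import *
st()
E
```

```text
t29.60 trolley-frame mm x -87.3 y -131.9 z 5.5 | F X 0.3 Y 5.7 Z 1.3 | w 23.9 | yaw ytool 77.12
```

The pads stopped at 23.9 mm, which is the pedal's width. I'll centre in y and start the arc upward.

{"name": "send_rows", "arguments": {"commands": [0,0.8,0,0,10,1,0.3,-2,0,10,1,0,-2,0,10,0,0,0,0,10]}}

```text
time_s: 30.0
tool_pos: [0.4888, -0.0558, 0.0089]
tcp_rot: [0.112, 0.994, 0.0, -0.001]
ft_force: [0.6, -0.8, -8.8]
gripper_width: 0.0239
```

{"name": "send_rows", "arguments": {"commands": [1.2,0,-2.5,0,10,1.2,0,-2.5,0,10,0,0,0,0,10]}}

```text
time_s: 30.3
tool_pos: [0.4865, -0.0552, 0.0144]
tcp_rot: [0.112, 0.994, -0.0, -0.001]
ft_force: [0.9, -0.8, -8.8]
gripper_width: 0.0235
```

```bash
python3 - <<'E'
from h import *
st()
for n in("side","top"):
    im=manip.snapshot(n); cv2.imwrite(f"pics/{n}22.png",im[:,:,::-1])
trol('pics/top22.png')
crop('pics/side22.png','pics/sc22.png',280,120,400,210,6)
E
```

```text
t30.30 trolley-frame mm x -92.6 y -131.7 z 14.4 | F X 1.0 Y -0.6 Z -8.8 | w 23.5 | yaw ytool 77.19
trolley top px pics/top22.png 0.38 -0.95 resp 0.97
```

View pics/sc22.png

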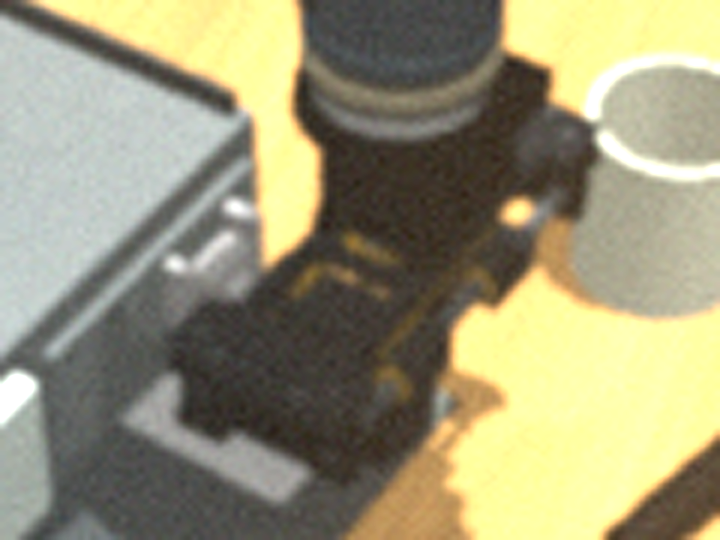

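{"name": "send_rows", "arguments": {"commands": [1.8,0,-4.1,0,10,1.6,0,-4.2,0,10,1.3,0,-4.3,0,10,1.1,0,-4.4,0,10,0,0,0,0,10]}}

```text
time_s: 30.9
tool_pos: [0.4814, -0.054, 0.0324]
tcp_rot: [0.112, 0.994, -0.0, 0.0]
ft_force: [-2.3, -2.0, -2.3]
gripper_width: 0.0239
```

{"name": "send_rows", "arguments": {"commands": [0.9,0,-4.4,0,10,0.7,0,-4.4,0,10,0.4,0,-4.5,0,10,0.2,0,-4.5,0,10,0,0,0,0,10]}}

```text
time_s: 31.4
tool_pos: [0.4796, -0.0536, 0.05]
tcp_rot: [0.112, 0.994, -0.0, 0.0]
ft_force: [-1.7, -3.9, -2.3]
gripper_width: 0.0237
```

```bash
python3 - <<'E'
from h import *
st()
for n in("side","top"):
    im=manip.snapshot(n); cv2.imwrite(f"pics/{n}23.png",im[:,:,::-1])
trol('pics/top23.png')
crop('pics/side23.png','pics/sc23.png',280,120,400,210,6)
E
```

```text
t31.40 trolley-frame mm x -99.8 y -131.7 z 50.0 | F X -0.8 Y -4.2 Z -2.3 | w 23.7 | yaw ytool 77.20
trolley top px pics/top23.png 0.32 -0.97 resp 0.96
```

View pics/sc23.png

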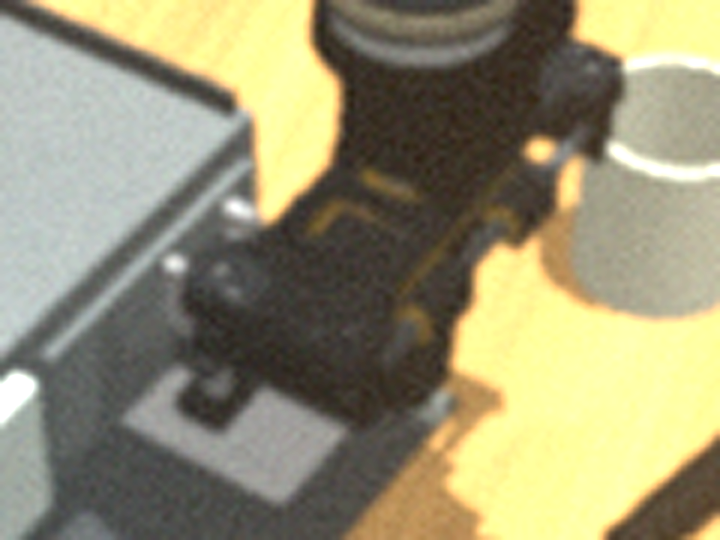

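{"name": "send_rows", "arguments": {"commands": [0,-0.5,-4.5,0,10,-0.2,0,-4.5,0,10,-0.4,0,-4.5,0,10,-0.6,0,-4.4,0,10,0,0,0,0,10]}}

```text
time_s: 32.0
tool_pos: [0.4807, -0.0539, 0.0677]
tcp_rot: [0.112, 0.994, 0.0, 0.0]
ft_force: [0.6, 0.2, -3.7]
gripper_width: 0.0235
```

{"name": "send_rows", "arguments": {"commands": [-0.8,0,-3,0,10,-0.5,0,-2,0,10,0,0,0,0,10]}}

```text
time_s: 32.3
tool_pos: [0.4814, -0.0541, 0.0723]
tcp_rot: [0.112, 0.994, 0.0, -0.0]
ft_force: [0.0, 2.0, -6.7]
gripper_width: 0.0237
```

```bash
python3 - <<'E'
from h import *
st()
for n in("side","top"):
    im=manip.snapshot(n); cv2.imwrite(f"pics/{n}24.png",im[:,:,::-1])
trol('pics/top24.png')
crop('pics/side24.png','pics/sc24.png',280,120,400,210,6)
E
```

```text
t32.30 trolley-frame mm x -97.8 y -131.7 z 72.3 | F X -0.4 Y 1.9 Z -6.7 | w 23.7 | yaw ytool 77.17
trolley top px pics/top24.png 0.36 -0.98 resp 0.96
```

View pics/sc24.png

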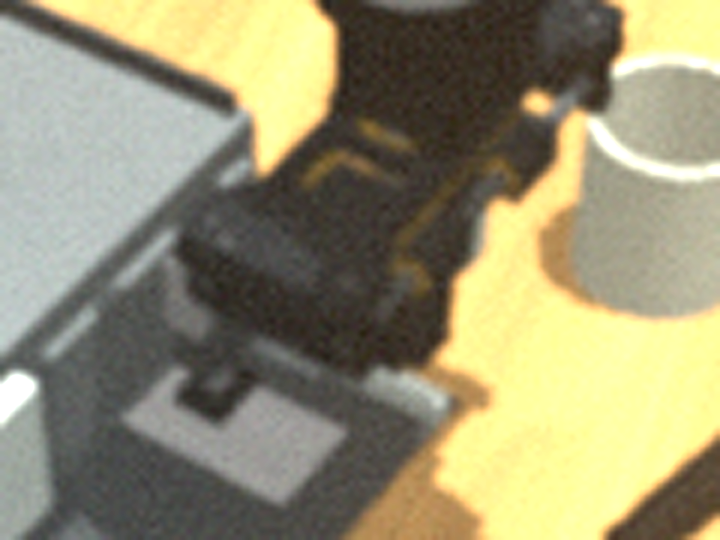

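Up force is rising as it nears the top stop. A little more until it firms up.

{"name": "send_rows", "arguments": {"commands": [-0.3,0,-1.5,0,10,0,0,-1,0,10,0,0,0,0,10]}}

```text
time_s: 32.7
tool_pos: [0.482, -0.0543, 0.0745]
tcp_rot: [0.112, 0.994, 0.0, -0.0]
ft_force: [0.0, 2.9, -9.4]
gripper_width: 0.0235
```

{"name": "send_rows", "arguments": {"commands": [0,0,-1,0,10,0,0,-1,0,10,0,0,0,0,10]}}

```text
time_s: 33.0
tool_pos: [0.4825, -0.0544, 0.0767]
tcp_rot: [0.112, 0.994, 0.0, 0.0]
ft_force: [1.7, 4.2, -10.3]
gripper_width: 0.0236
```

{"name": "send_rows", "arguments": {"commands": [0,0,-1,0,10,0,0,-1,0,10,0,0,0,0,10]}}

```text
time_s: 33.3
tool_pos: [0.4831, -0.0546, 0.0789]
tcp_rot: [0.112, 0.994, 0.0, 0.001]
ft_force: [2.0, 4.5, -10.8]
gripper_width: 0.0236
```

{"name": "send_rows", "arguments": {"commands": [0,0,0,0,52,0,0,0,0,52,0,0,0,0,52,0,0,-10,0,52,0,0,-25,0,52,0,0,-30,0,52,10,0,-30,0,52,15,30,0,0,52,15,40,0,0,52,15,40,0,0,52]}}

```text
time_s: 34.3
tool_pos: [0.4533, 0.0653, 0.1752]
tcp_rot: [0.113, 0.994, -0.0, 0.001]
ft_force: [0.4, -0.1, 0.8]
gripper_width: 0.0518
```

{"name": "send_rows", "arguments": {"commands": [10,40,0,0,20,0,40,0,0,20,0,30,0,0,20,0,0,0,0,20]}}

```text
time_s: 34.7
tool_pos: [0.4689, 0.1773, 0.1749]
tcp_rot: [0.109, 0.994, 0.001, 0.002]
ft_force: [-0.1, 0.5, 0.7]
gripper_width: 0.0278
```

```bash
python3 - <<'E'
from h import *
st()
for n in("side","top"):
    im=manip.snapshot(n); cv2.imwrite(f"pics/{n}25.png",im[:,:,::-1])
trol('pics/top25.png')
crop('pics/side25.png','pics/sc25.png',220,120,380,240,5)
crop('pics/top25.png','pics/tc25.png',235,100,395,220,5)
E
```

```text
t34.70 trolley-frame mm x -161.3 y 91.2 z 174.9 | F X -0.2 Y 0.4 Z 0.7 | w 27.8 | yaw ytool 77.43
trolley top px pics/top25.png 0.35 -1.0 resp 0.97
```

View pics/sc25.png

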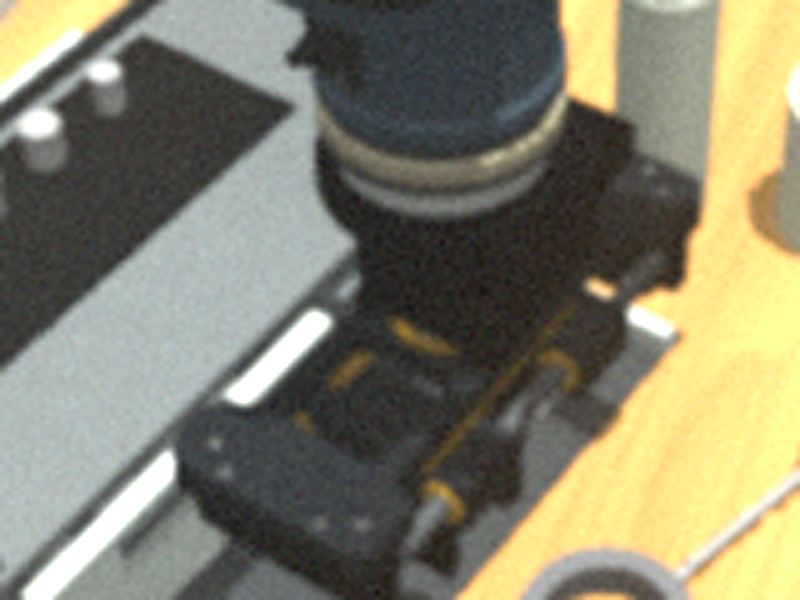

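View pics/tc25.png

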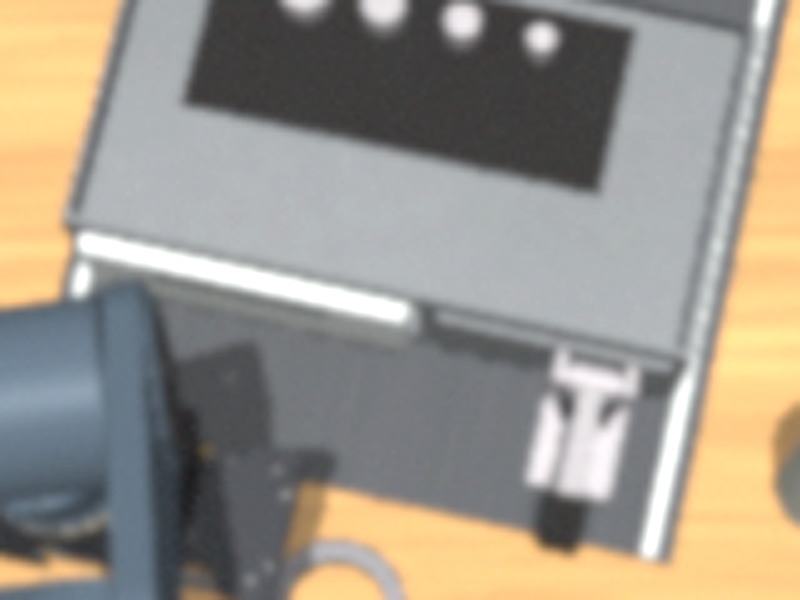

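{"name": "send_rows", "arguments": {"commands": [10,40,-5,0,20,10,40,-5,0,20,10,40,0,0,20,10,40,0,0,20,0,0,0,0,20]}}

```text
time_s: 35.3
tool_pos: [0.4646, 0.3421, 0.1842]
tcp_rot: [0.11, 0.994, 0.001, 0.001]
ft_force: [-0.7, -0.2, 0.9]
gripper_width: 0.0204
```

```bash
python3 - <<'E'
from h import *
st()
for n in("side","top"):
    im=manip.snapshot(n); cv2.imwrite(f"pics/{n}26.png",im[:,:,::-1])
trol('pics/top26.png')
crop('pics/side26.png','pics/sc26.png',220,120,380,240,5)
def cm(f,x0,y0,x1,y1,th):
    g=cv2.cvtColor(cv2.imread(f),cv2.COLOR_BGR2GRAY)[y0:y1,x0:x1]; m=(g<th).astype(np.uint8)
    n,l,s,c=cv2.connectedComponentsWithStats(m)
    i=1+np.argmax(s[1:,4]); print(f,s[i],c[i]+[x0,y0]); return c[i]+[x0,y0]
ps=cm('pics/side26.png',336,164,360,190,45)
pt=cm('pics/top26.png',338,195,356,214,50)
def tf(q): d=q[:2]-O; return (d@X*1e3).round(1),(d@Y*1e3).round(1),(q[2]*1e3).round(1)
q,e=tri(ps,pt);print("pedal",tf(q),e)
E
```

```text
t35.30 trolley-frame mm x -202.0 y 250.8 z 184.2 | F X -0.7 Y -0.3 Z 0.9 | w 20.4 | yaw ytool 77.33
trolley top px pics/top26.png 0.39 -0.99 resp 0.94
pics/side26.png [  0   0  24  24 238] [344.53781513 172.90756303]
pics/top26.png [ 4  4 10 10 76] [346.48684211 203.80263158]
pedal (np.float64(-96.0), np.float64(-129.6), np.float64(117.0)) 0.0043775604894648185
```

View pics/sc26.png

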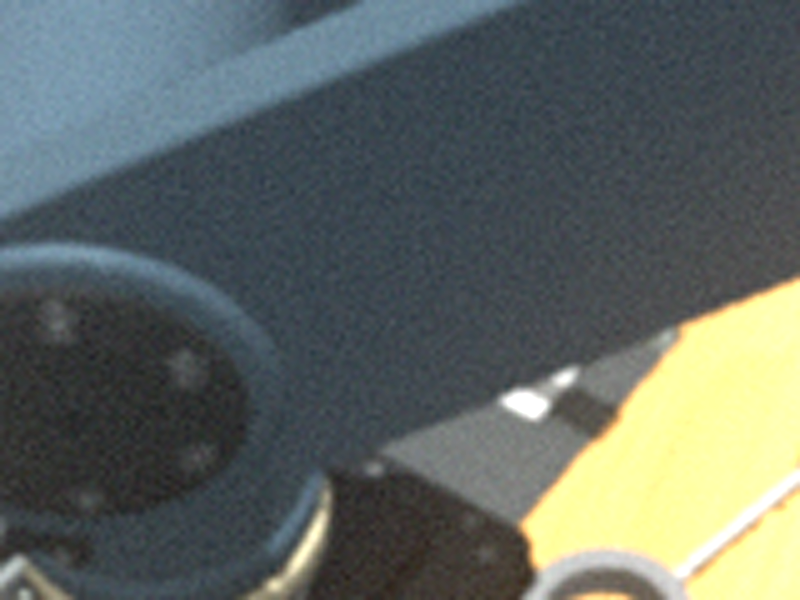

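{"name": "send_rows", "arguments": {"commands": [31,18,0,0,0,31,18,0,0,0,31,18,0,0,0,31,18,0,0,0,31,18,0,0,0,31,18,0,0,0,31,18,0,0,0,31,18,0,0,0,31,18,0,0,0,0,0,0,0,0]}}

```text
time_s: 36.4
tool_pos: [0.2264, 0.5595, 0.1838]
tcp_rot: [0.111, 0.994, 0.0, -0.0]
ft_force: [0.4, 0.1, 0.2]
gripper_width: 0.0007
```

```bash
python3 - <<'E'
from h import *
st()
for n in("side","top"):
    im=manip.snapshot(n); cv2.imwrite(f"pics/{n}27.png",im[:,:,::-1])
trol('pics/top27.png')
crop('pics/side27.png','pics/sc27.png',220,120,380,240,5)
def cm(f,x0,y0,x1,y1,th):
    g=cv2.cvtColor(cv2.imread(f),cv2.COLOR_BGR2GRAY)[y0:y1,x0:x1]; m=(g<th).astype(np.uint8)
    n,l,s,c=cv2.connectedComponentsWithStats(m)
    i=1+np.argmax(s[1:,4]); print(f,s[i],c[i]+[x0,y0]); return c[i]+[x0,y0]
ps=cm('pics/side27.png',336,160,360,190,45)
pt=cm('pics/top27.png',338,195,356,214,50)
def tf(q): d=q[:2]-O; return (d@X*1e3).round(1),(d@Y*1e3).round(1),(q[2]*1e3).round(1)
q,e=tri(ps,pt);print("pedal",tf(q),e)
E
```

```text
t36.40 trolley-frame mm x -482.4 y 410.1 z 183.8 | F X 0.4 Y 0.2 Z 0.2 | w 0.7 | yaw ytool 77.27
trolley top px pics/top27.png 0.37 -1.05 resp 0.99
pics/side27.png [  3   8  15  10 106] [346.  172.5]
pics/top27.png [ 4  4 11 11 86] [346.5        203.69767442]
pedal (np.float64(-97.6), np.float64(-130.2), np.float64(119.4)) 0.0010679926587160605
```

View pics/sc27.png

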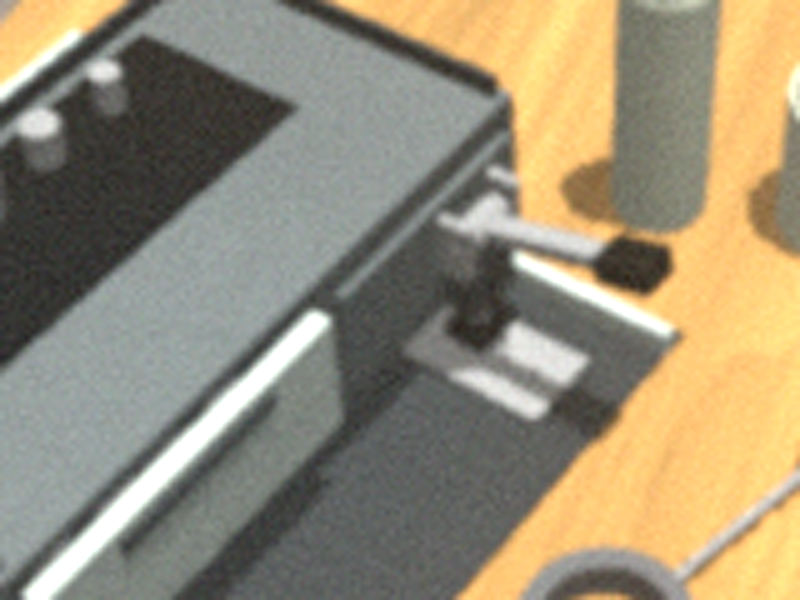

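View pics/side27.png

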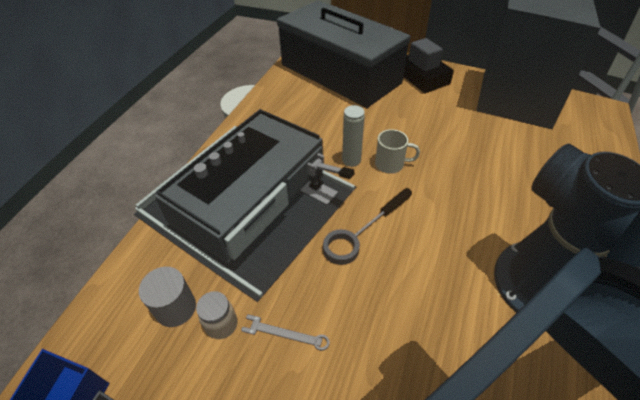

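```bash
python3 -c "
from h import *
st(); print(manip.finish_job())"
```

```text
t36.50 trolley-frame mm x -479.6 y 408.7 z 183.6 | F X 1.1 Y -0.0 Z -0.1 | w 0.1 | yaw ytool 77.15
the job is handed in; nothing more can be done
None
```

I carried out all three steps and handed the job in at about 36.5 s. It reported no verdict, so what follows rests on my own checks.

**What I did**
- **Brake on:** I pressed the pedal down with closed fingers until it went hard, and held it for about 0.8 s at 18–21 N.
- **Drawer home:** I pushed the drawer with 6–7 N until it met its stop, and pressed there with about 15 N along the push (about 18 N in all, counting some upward force). The trolley stayed put while I pushed.
- **Brake off:** I pinched the pedal across its width (23.9 mm), raised it along its arc to the top stop, let go and drew the arm well clear.

**Last checks from the pictures**
- **Lever:** the pedal measured 119 mm above the bench, against 118 mm at the start by the same method. That puts the lever at its top stop.
- **Drawer:** just after the push, the plate's top edge measured where a fully home drawer should be. It looks the same in the last picture.
- **Trolley:** it stands about 2.7 mm further in than at the start, and did not move in the last pictures.
- **Bystanders:** they look unmoved by eye.
- **Arm:** the force on the hand is about zero, and it touches nothing.

**What disagreed**
- **Fingertips:** they are about 36 mm above the reported TCP height, as seen in the side view and confirmed by where they touched the pedal. I worked with that offset.
- **First press:** because of this, I misread the first light press as slipping beside the pedal and backed off once. The lever had in fact moved.
- **Lever force:** it took only about 4–6 N going down, less than the 8 N stated.
- **Shoe force:** I could not measure it directly. I judged the brake on from the pedal force and from the trolley holding still.

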